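Change the stop on a push-push carving jig and seat the plaster panel

ROBOT

A 6-joint arm with a two-finger parallel gripper is mounted at the origin on the work surface. World frame = base frame: x ahead of the robot, y to its left, z up, the work surface at z = 0. Lengths are in m, angles in rad, forces in N, time in s.
With the tool pointing down it reaches from about 0.3 to 0.875 m from the base axis. Payload 6.4 kg.
Tool frame: the origin (TCP) lies at the very end of the fingers, on their centre line; the grasp point (between the pads) lies 19 mm behind it; z points along the fingers, y is the direction in which the jaws open and shut (so a half turn about z gives the same grasp; the last joint's range is limited). The gripper opens to 85 mm and grips with 20 to 120 N. Pads are 22 mm wide; open, the fingers measure 114 mm over their backs; the gripper's body (76 mm by 85 mm) begins 54 mm behind the grasp point. The pads swing forward as they close: fully open they stand 13 mm farther back than shut.
Start: joints at [-0.206, 0.181, 1.607, -0, 1.354, -0.206], TCP at [0.575, 0, 0.231] pointing down, gripper open.
Joint ranges: [-2.99, 2.99], [-0.89, 2.07], [0.3, 2.58], [-1.14, 4.28], [0, 2.63], [-3.12, 3.12]. Speed limits (rad/s): [2.57, 2.57, 3.01, 3.14, 3.14, 3.14].

INTERFACE

Orientations are given as a unit quaternion [w, x, y, z].
In Python, from bench import * gives the robot as it stands.
- The arm moves only by the tool arm_command, never from a script. Its argument "motion" is text: rows parted by semicolons, each of 7 numbers parted by spaces: the shift along the tool's x, y, z in units of 0.2 m (1.0 is 0.2 m), then the turn, a rotation vector about the tool's x, y, z in units of 60 degrees (1.0 is 60 degrees), then the opening, from 0 (shut) to 1 (fully open). In form: tx ty tz ax ay az grip; .... A call has 1 to 10 rows; each row shifts and turns the pose as measured when the row begins, along the tool's axes as they then stand; what a row does not reach is not made up. A row lasts 1/12 s, in which the tool goes at most 41.7 mm and 7.16 degrees, less where a joint would pass 70% of its speed; a pose out of reach is approached as far as the arm can. A call with a number of a shift or a turn outside -1 to 1 is refused whole. A call with a gripper value outside its range is refused whole. The fingers move at their own pace and stop on an object; the grip force is fixed at half the most. Time passes only in rows, so rows that do not move let the fingers close. It gives the time, the measured TCP pose, the force and the opening at its end, in the units of the state.
- get_obs(): the state, without advancing time (a new reading comes with each control period).
- camera(name): name is "scene" or "side" or "wrist"; returns a dict with "img" (384x512x3 uint8, red, green, blue), "intrinsics" (3x3 intrinsics, pixels), "pose" (4x4, takes a point from camera to world coordinates); the wrist camera has in their place "mount" (4x4, takes a point from camera to tool coordinates, whose origin is the TCP and whose axes are the flange's). Camera axes: x right, y down, z forward; pixel columns grow to the right and rows downward; lengths in m; the calibration is good to about 2 mm. A picture is of the moment at which its call begins: read the wrist's pose just before it. There is no depth.
- hand_in(): hands the job in, once; it reports no verdict.
Trained networks look in the newest picture that a camera, given by its name, has taken for a name from the list of things; names that differ only in an ending like _2 or _b are one class to them, and where a whole thing is asked for, a point or a joint stands for the part that bears it (a point fixed in the world has none). Each returns a list of dicts, best first, with "conf" (0 to 1); they miss things now and then, are a little off and sometimes report something else, mostly with a low value. They report only what shows in the picture. A call takes as long as a camera call. They do not tell look-alikes from the thing itself.
- search_frame(camera, target): "box" ([left, top, right, bottom] in pixels, round what is visible of it).
The state is a dict: "time_s": time; "q": joint angles; "dq": joint speeds; "joint_efforts": joint torques, N m; "eef_pos": TCP position; "eef_rot": TCP orientation; "wrist_force": force on the tool from outside, world axes, zero at the start; "torque": the same for the moment, N m; "opening": opening from 0.0 (shut) to 1.0 (fully open).
Only numpy, scipy, OpenCV 4.12 (cv2) and the standard library are available. Lean on these libraries where they do the work, as an engineer would, in place of code of your own. Each camera call takes 0.05 s, during which the arm holds its last target.

TASK

First press down the stop that stands up in the panel's way so that it locks down, then press the stop at the far end of the row from the panel so that it springs up; leave the third stop down as it is. Then slide the plaster panel along the runners, without lifting it off them, until it sits square and snug against both the fence and the raised end stop, and let go. Press firmly but do not hammer the stops, and be gentle with the brittle panel; leave the other things on the bench alone.

Things in the scene. Friction and masses are not known exactly. Their poses are not given: they have to be found in the camera images.
- jig: plywood jig fixed to the bench: deck 170 (x) x 420 (y) x 30 mm, origin mid-underside, z up. Two aluminium runners, 12 mm wide, along y at x = -46 and +46 mm, tops 46 mm above the bench. Wooden fence along the far edge: inner face at x = +65 mm, top 66 mm above the bench. Three stops in a row at x = 0, y = +20, -65 and -150 mm (end stop). The panel starts at the +y end
- stop_a_unit: push-push stop a, the one up at the start, at jig y = +20 or -65 mm (trades places with b). Its dark base plate, 46 x 44 mm, is screwed to the deck. Origin on the jig's centre line at the height of the jig's underside, below the middle of the stop; axes as the jig's. The stop is a plain steel block, 30 mm (x) by 26 mm (y), sliding straight up and down; all three look the same
- stop_b_unit: push-push stop b, locked down at the start, to be left so; at jig y = +20 or -65 mm. Its dark base plate, 46 x 44 mm, is screwed to the deck. Origin on the jig's centre line at the height of the jig's underside, below the middle of the stop; axes as the jig's. The stop is a plain steel block, 30 mm (x) by 26 mm (y), sliding straight up and down; all three look the same
- stop_end_unit: push-push stop end: the end stop, locked down at the start; at jig y = -150 mm. Its dark base plate, 46 x 44 mm, is screwed to the deck. Origin on the jig's centre line at the height of the jig's underside, below the middle of the stop; axes as the jig's. The stop is a plain steel block, 30 mm (x) by 26 mm (y), sliding straight up and down; all three look the same
- stop_a (a joint): how far stop_a is pressed in, m, along -z. 0 = fully up: flat top 60 mm above the bench, 14 mm above the runners, barring the panel. 0.0163 = locked down: top 44 mm above the bench, 2 mm under the runner tops, clear of the panel. Pressed almost to its rubber end stop (about 0.023) and let go, it changes over: up stays down, locked springs up. A shorter press changes nothing
- stop_b (a joint): how far stop_b is pressed in, m, along -z. 0 = fully up: flat top 60 mm above the bench, 14 mm above the runners, barring the panel. 0.0163 = locked down: top 44 mm above the bench, 2 mm under the runner tops, clear of the panel. Pressed almost to its rubber end stop (about 0.023) and let go, it changes over: up stays down, locked springs up. A shorter press changes nothing
- stop_end (a joint): how far stop_end is pressed in, m, along -z. 0 = fully up: flat top 60 mm above the bench, 14 mm above the runners, barring the panel. 0.0163 = locked down: top 44 mm above the bench, 2 mm under the runner tops, clear of the panel. Pressed almost to its rubber end stop (about 0.023) and let go, it changes over: up stays down, locked springs up. A shorter press changes nothing
- stop_a_top (a point): middle of the flat top of stop_a, moving with it. The spring pushes back with about 3 N when up, 7 N just before the rubber; the catch changes over only in the last millimetre or two before the rubber, where the force starts to climb steeply (over 20 N per mm). A slow push of 11 to 20 N is right; over 30 N is forbidden
- stop_b_top (a point): middle of the flat top of stop_b, moving with it. The spring pushes back with about 3 N when up, 7 N just before the rubber; the catch changes over only in the last millimetre or two before the rubber, where the force starts to climb steeply (over 20 N per mm). A slow push of 11 to 20 N is right; over 30 N is forbidden
- stop_end_top (a point): middle of the flat top of stop_end, moving with it. The spring pushes back with about 3 N when up, 7 N just before the rubber; the catch changes over only in the last millimetre or two before the rubber, where the force starts to climb steeply (over 20 N per mm). A slow push of 11 to 20 N is right; over 30 N is forbidden
- panel: white plaster rosette panel, about 0.4 kg, loose on the runners: slab 120 (x) x 100 (y) x 20 mm, origin mid-underside, z up. Starts up to 0.1 rad askew, 8 to 20 mm off the fence. Seated (touching fence and end stop), its origin is at jig x = +5 mm, y = -87 mm. Over 25 N between panel and a stop, or 30 N between panel and jig, would chip it
- boss_top (a point): top centre of the panel's round boss: 42 mm across, rising 25 mm above the slab in its middle; its straight side, 4 to 18 mm above the slab, may be gripped. Low petals (4 mm) lie round it
- log: dark wooden log section standing on the bench beyond the jig, 100 mm across, 130 mm tall, origin in the middle of its underside; bystander
- mallet: wooden mallet lying on the bench at the jig's -y side, bystander, origin under its middle
- bowl: white ceramic bowl, 110 mm across, 60 mm tall, on the bench at the jig's +y side, bystander, origin in the middle of its underside
There are look-alikes about, which are no part of the job. Leave any black or red look-alike of the panel alone.

How it is judged:
By the outcome, as a careful person would: the job done as asked, in the order asked, and still so for the second after the job is handed in, with the robot touching nothing.
It also fails if it takes over 64 s, if anything falls off the work surface, if the arm or the gripper's body presses on something with over 40 N, if the wrist force passes 120 N, or if a joint passes its speed limit or range.

## Working session

There is one attempt and no reset: what is moved stays moved. The work goes in short steps, Python scripts to look and compute and a tool call to move; the robot and the scene stay as the last step left them, time stands still between calls to the robot, and variables do not carry over. Pictures are saved under pics/ and viewed, and the job is handed in when it is done.

Besides the shell and the picture viewer there is one more tool, called after ">>>" as a command line: name --argument value ..., lists and objects as JSON in quotes. arm_command: Moves the arm, as the interface text tells. Shifts and turns lie within -1 to 1; 1 stands for 0.2 m of shift or 60 degrees of turn. Its arguments: {"type":"object","properties":{"motion":{"type":"string"}},"required":["motion"]}

```bash
ls; mkdir -p pics
python3 - <<'E'
from bench import *
import cv2,json
print(get_obs())
for n in ["scene","side","wrist"]:
    c=camera(n); cv2.imwrite(f"pics/{n}0.png",c["img"][:,:,::-1])
    print(n,c["intrinsics"].tolist(),(c.get("pose") if "pose" in c else c["mount"]).round(4).tolist())
E
```

```text
pics
{'time_s': 0.0, 'q': array([-2.06303663e-01,  1.81514379e-01,  1.60801483e+00,  4.97290598e-06,
        1.35379283e+00, -2.06300844e-01]), 'dq': array([ 5.82085925e-04, -9.77733872e-04, -1.18448962e-03, -2.58034410e-03,
       -6.93326531e-04, -8.68045024e-05]), 'joint_efforts': array([ 3.41415571e-04, -4.44869328e+01, -3.51340663e+01, -2.51131587e-04,
        9.11703974e-03,  3.43231875e-05]), 'eef_pos': array([5.74448692e-01, 1.32359881e-04, 2.30395845e-01]), 'eef_rot': array([-7.25040106e-04,  7.07107893e-01,  7.07105140e-01, -4.71186490e-04]), 'wrist_force': array([ 1.19112128, -0.07619019, -1.669644  ]), 'torque': array([ 0.02454015,  0.01988096, -0.03351953]), 'opening': 1.0006002581234366}
scene [[464.5054994818288, 0.0, 262.50800762986444], [0.0, 464.5054994818288, 195.6409053612438], [0.0, 0.0, 1.0]] [[-0.6398, 0.605, -0.474, 1.1187], [0.7684, 0.49, -0.4117, 0.5196], [-0.0168, -0.6276, -0.7784, 1.0357], [0.0, 0.0, 0.0, 1.0]]
side [[488.6938494036153, 0.0, 252.23441795925385], [0.0, 488.6938494036153, 198.86293224552008], [0.0, 0.0, 1.0]] [[0.7317, -0.4655, 0.4979, -0.067], [-0.6813, -0.4766, 0.5556, -0.6989], [-0.0213, -0.7458, -0.6659, 0.927], [0.0, 0.0, 0.0, 1.0]]
wrist [[284.13398647643055, 0.0, 256.1888354922167], [0.0, 284.13398647643055, 192.9025886382095], [0.0, 0.0, 1.0]] [[-0.0003, -0.9647, -0.2632, 0.0678], [1.0, -0.0004, 0.0003, 0.0005], [-0.0004, -0.2632, 0.9647, -0.1414], [0.0, 0.0, 0.0, 1.0]]
```

View pics/scene0.png

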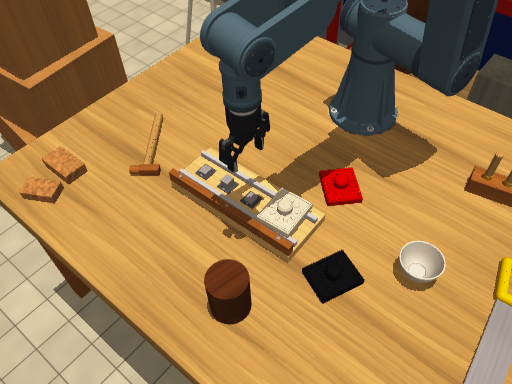

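View pics/side0.png

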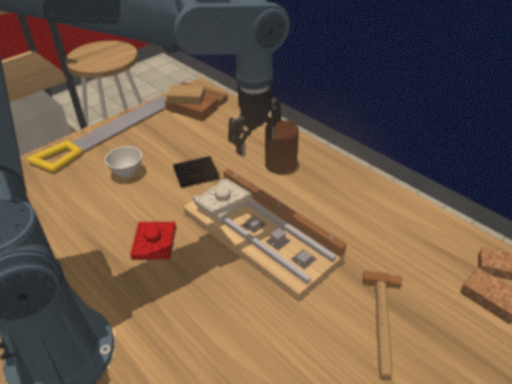

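View pics/wrist0.png

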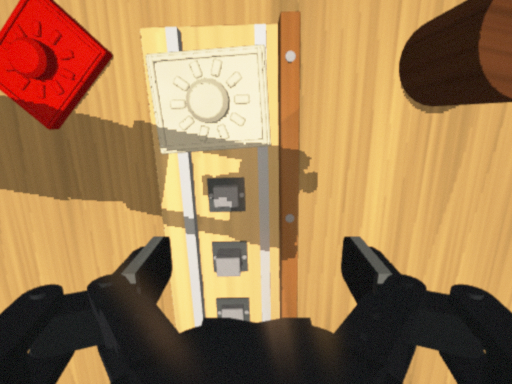

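Run:
```python
import cv2,numpy as np
a=cv2.imread("pics/wrist0.png")[10:340,130:320]; s=cv2.imread("pics/scene0.png")[140:265,160:335]; d=cv2.imread("pics/side0.png")[165:305,175:350]
cv2.imwrite("pics/w_c.png",cv2.resize(a,None,fx=1.8*1,fy=1.8,interpolation=3)); 
cv2.imwrite("pics/s_c.png",cv2.resize(s,None,fx=4,fy=4,interpolation=2))
cv2.imwrite("pics/d_c.png",cv2.resize(d,None,fx=4,fy=4,interpolation=2))
```

```text
(no output)
```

View pics/w_c.png

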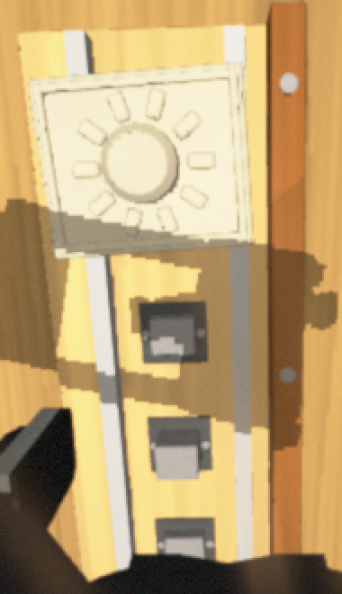

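View pics/s_c.png

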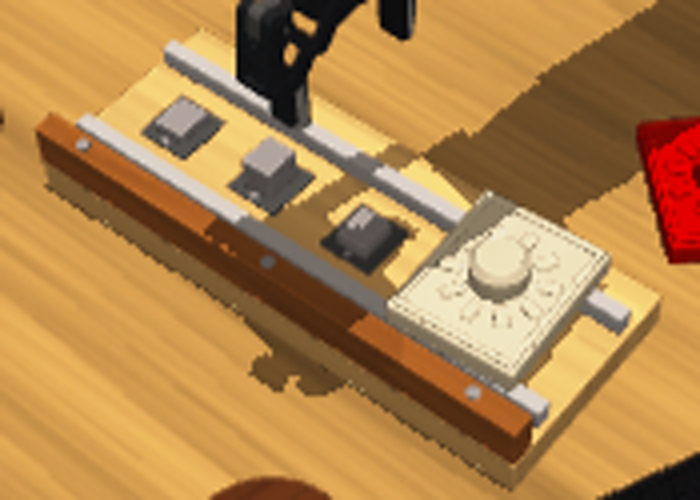

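View pics/d_c.png

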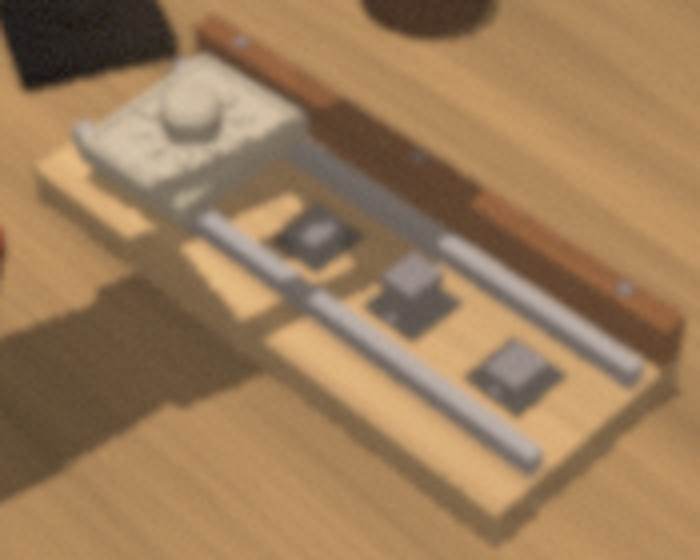

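```bash
cat > h.py <<'E'
import numpy as np,cv2
from scipy.spatial.transform import Rotation as R
from scipy.optimize import least_squares
def Rq(q): return R.from_quat([q[1],q[2],q[3],q[0]]).as_matrix()
K={'scene':np.array([[464.5055,0,262.508],[0,464.5055,195.641],[0,0,1]]),'side':np.array([[488.694,0,252.234],[0,488.694,198.863],[0,0,1]]),'wrist':np.array([[284.134,0,256.189],[0,284.134,192.903],[0,0,1]])}
P={'scene':np.array([[-0.6398,0.605,-0.474,1.1187],[0.7684,0.49,-0.4117,0.5196],[-0.0168,-0.6276,-0.7784,1.0357],[0,0,0,1]]),'side':np.array([[0.7317,-0.4655,0.4979,-0.067],[-0.6813,-0.4766,0.5556,-0.6989],[-0.0213,-0.7458,-0.6659,0.927],[0,0,0,1]])}
M=np.array([[-0.0003,-0.9647,-0.2632,0.0678],[1,-0.0004,0.0003,0.0005],[-0.0004,-0.2632,0.9647,-0.1414],[0,0,0,1]])
def wpose(pos,q):
    T=np.eye(4);T[:3,:3]=Rq(q);T[:3,3]=pos;return T@M
def proj(cam,pts,pose=None):
    T=np.linalg.inv(P[cam] if pose is None else pose);p=np.atleast_2d(pts)@T[:3,:3].T+T[:3,3];u=p@K[cam].T;return u[:,:2]/u[:,2:]
def back(cam,uv,z,pose=None):
    T=P[cam] if pose is None else pose
    d=T[:3,:3]@np.linalg.solve(K[cam],[uv[0],uv[1],1]);return T[:3,3]+d*(z-T[2,3])/d[2]
def j2w(j,p):
    p=np.atleast_2d(np.array(p,float));c,s=np.cos(j[2]),np.sin(j[2])
    return np.c_[j[0]+c*p[:,0]-s*p[:,1],j[1]+s*p[:,0]+c*p[:,1],p[:,2]]
E
cat > fit.py <<'E'
from h import *
W0=wpose([.57445,.00013,.2304],[-7.25e-4,.707108,.707105,-4.7e-4])
D={'scene':[((-85,210,30),(325,215)),((-85,-210,30),(210,147.5)),((85,210,0),(288.75,261.25)),((85,-210,0),(171.75,186.25)),((0,-65,60),(227,178.75)),((0,-150,44),(206,168.75)),((0,20,44),(250.5,196))],
'side':[((-85,-210,30),(298.75,295)),((-85,210,30),(184.5,208)),((-85,-210,0),(299.25,301.3)),((0,-65,60),(278,233)),((0,-150,44),(305,255.5)),((0,20,44),(255,222.25))],
'wrist':[((-85,210,30),(141.1,28.3)),((0,-65,60),(228.3,262.2)),((0,20,44),(224.4,196.7))]}
def res(j,full=False):
    o=[]
    for c,l in D.items():
        p=proj(c,j2w(j,np.array([a for a,_ in l])/1000),W0 if c=='wrist' else None)-np.array([b for _,b in l])
        if full: print(c,p.round(1).tolist())
        o.append(p)
    return np.concatenate(o).ravel()
s=least_squares(res,[.55,.05,0],loss='soft_l1');print(s.x);res(s.x,1)
j=s.x
for n,p in dict(a=(0,-.065,.06),b=(0,.02,.044),end=(0,-.15,.044)).items(): print(n,j2w(j,p).round(4))
# per camera
for c in list(D):
    keep=dict(D); D.clear(); D[c]=keep[c]; print(c,least_squares(res,j).x.round(4)); D.clear(); D.update(keep)
# panel corners from wrist, slab top z=.066
for n,uv in dict(tl=(30,80),tr=(243,65),br=(251,243),bl=(57,257)).items():
    w=back('wrist',(uv[0]/1.8+130,uv[1]/1.8+10),.066,W0)
    d=w[:2]-j[:2];c,s_=np.cos(j[2]),np.sin(j[2]); print(n,w.round(4),'jig',(c*d[0]+s_*d[1]).round(4),(-s_*d[0]+c*d[1]).round(4))
b=back('wrist',(139/1.8+130,162/1.8+10),.091,W0);print('boss',b)
b=back('scene',(500/4+160,250/4+140),.091);print('boss scene',b)
b=back('side',(190/4+175,100/4+165),.091);print('boss side',b)
E
python3 fit.py
```

```text
[ 0.53894951 -0.0481715   0.02549053]
scene [[0.4, -1.0], [-0.1, -1.0], [-1.2, 2.0], [-0.1, 0.4], [-0.4, -0.2], [-1.1, -0.1], [-0.0, 0.7]]
side [[0.2, -0.9], [-1.5, -1.9], [-0.9, 0.8], [0.2, 0.1], [-1.0, 0.2], [-0.9, -1.3]]
wrist [[-2.1, -1.1], [0.1, 6.3], [1.6, 1.6]]
a [[ 0.5406 -0.1132  0.06  ]]
b [[ 0.5384 -0.0282  0.044 ]]
end [[ 0.5428 -0.1981  0.044 ]]
scene [ 0.5377 -0.0478  0.0284]
side [ 0.539  -0.05    0.0274]
wrist [ 0.5392 -0.0462  0.0243]
tl [0.4669 0.1259 0.066 ] jig -0.0676 0.1759
tr [0.5834 0.1333 0.066 ] jig 0.0491 0.1803
br [0.5889 0.0375 0.066 ] jig 0.0521 0.0844
bl [0.4732 0.0292 0.066 ] jig -0.0638 0.0791
boss [0.52876083 0.08195559 0.091     ]
boss scene [0.52437345 0.07957886 0.091     ]
boss side [0.52599178 0.07882895 0.091     ]
```

>>> arm_command --motion "-0.14 -0.042 0 0 0 0 0; -0.14 -0.042 0 0 0 0 0; -0.14 -0.042 0 0 0 0 0; -0.14 -0.042 0 0 0 0 0; 0 0 0.15 0 0 0 0; 0 0 0.15 0 0 0 0; 0 0 0.15 0 0 0 0; 0 0 0.1 0 0 0 0; 0 0 0 0 0 0 0; 0 0 0 0 0 0 0"

```text
time_s: 0.98
eef_pos: [0.5392, -0.1171, 0.1164]
eef_rot: [0.0, 0.707, 0.707, -0.0]
wrist_force: [0.9, 0.3, 0.6]
opening: -0.001
```

>>> arm_command --motion "0.02 0.007 0.1 0 0 0 0; 0 0 0.08 0 0 0 0; 0 0 0 0 0 0 0; 0 0 0 0 0 0 0"

```text
time_s: 1.32
eef_pos: [0.5439, -0.1139, 0.0849]
eef_rot: [0.003, 0.706, 0.708, 0.001]
wrist_force: [0.4, -0.5, 0.8]
opening: -0.002
```

```bash
cat > snap.py <<'E'
import sys,cv2
from bench import *
n=sys.argv[1]; o=get_obs(); print(o['time_s'],o['eef_pos'].round(4),o['eef_rot'].round(4),o['wrist_force'].round(2),o['opening'])
crops={'scene':(160,130,345,275),'side':(170,160,355,310),'wrist':(60,0,400,384)}
for c in sys.argv[2:]:
    im=camera(c)['img'][:,:,::-1]; cv2.imwrite(f"pics/{c}{n}_full.png",im); x0,y0,x1,y1=crops[c]
    f=1.5 if c=='wrist' else 4
    cv2.imwrite(f"pics/{c}{n}.png",cv2.resize(im[y0:y1,x0:x1].copy(),None,fx=f,fy=f,interpolation=2))
E
python3 snap.py 1 scene side
```

```text
1.3167 [ 0.5439 -0.1139  0.0849] [0.003  0.7065 0.7077 0.0009] [ 0.36 -0.49  0.82] -0.0016943475779189149
```

View pics/scene1.png

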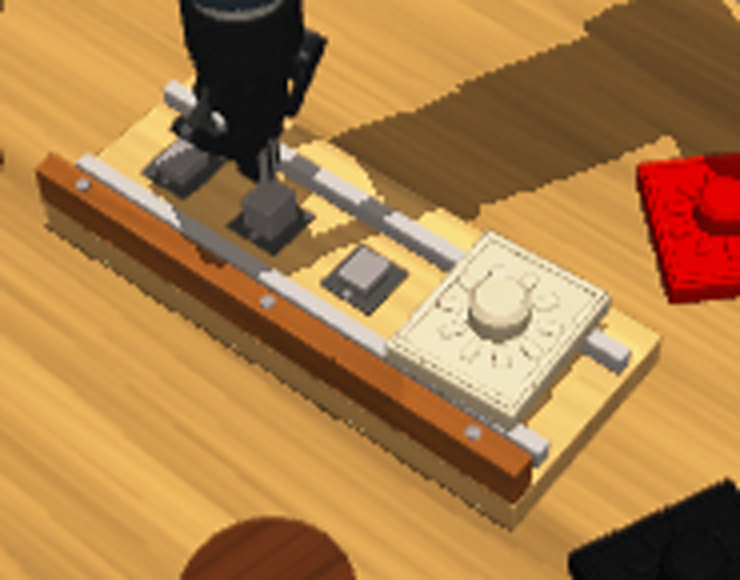

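View pics/side1.png

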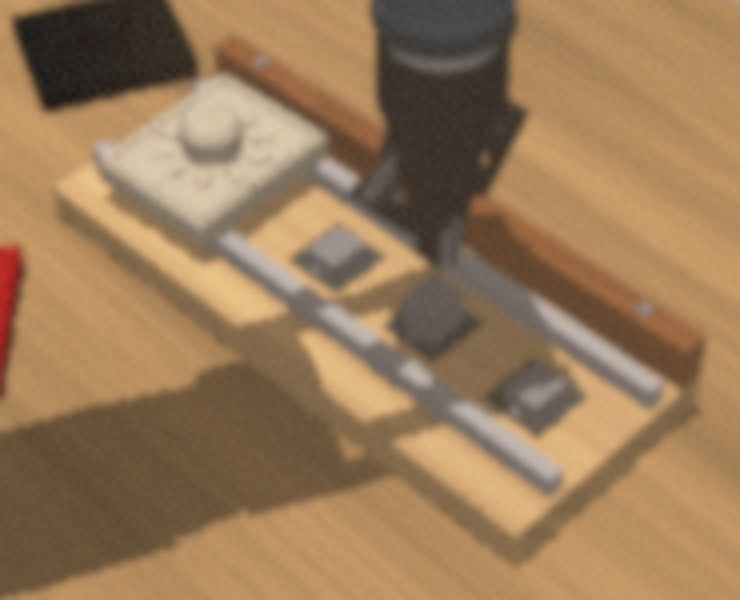

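>>> arm_command --motion "0.003 -0.016 0.05 0 0 0 0; 0 0 0.04 0 0 0 0; 0 0 0 0 0 0 0; 0 0 0 0 0 0 0"

```text
time_s: 1.75
eef_pos: [0.5431, -0.1145, 0.0696]
eef_rot: [0.006, 0.706, 0.708, 0.002]
wrist_force: [-0.8, 0.7, 0.6]
opening: -0.005
```

```bash
cat > rot.py <<'E'
from bench import *; from h import *
import sys
o=get_obs(); yaw=float(sys.argv[1]) if len(sys.argv)>1 else 0
A=Rq(o['eef_rot']); T=R.from_euler('z',yaw).as_matrix()@np.array([[0,1,0],[1,0,0],[0,0,-1.]])
print(o['time_s'],o['eef_pos'].round(4),'F',o['wrist_force'].round(2),'M',o['torque'].round(2),'op',round(o['opening'],3))
print('turn to target (units of 60deg)',(R.from_matrix(A.T@T).as_rotvec()/np.radians(60)).round(4),'yaw',np.arctan2(A[1,1],A[0,1]).round(4))
E
python3 rot.py
```

```text
1.75 [ 0.5431 -0.1145  0.0696] F [-0.76  0.71  0.57] M [0.   0.02 0.03] op -0.005
turn to target (units of 60deg) [0.0118 0.0057 0.0018] yaw 0.0019
```

>>> arm_command --motion "0.003 -0.012 0.03 0.012 0.006 0 0; 0 0 0.02 0 0 0 0; 0 0 0 0 0 0 0"

```text
time_s: 2.0
eef_pos: [0.5411, -0.1142, 0.0594]
eef_rot: [-0.0, 0.706, 0.708, 0.0]
wrist_force: [-0.1, 0.5, 2.8]
opening: -0.001
```

```bash
python3 rot.py
```

```text
2.0 [ 0.5411 -0.1142  0.0594] F [-0.08  0.53  2.79] M [ 0.08 -0.02 -0.08] op -0.001
turn to target (units of 60deg) [-0.0003 -0.0004  0.0017] yaw 0.0017
```

>>> arm_command --motion "0 0 0.015 0 0 0 0; 0 0 0.015 0 0 0 0; 0 0 0.015 0 0 0 0; 0 0 0.015 0 0 0 0; 0 0 0.015 0 0 0 0; 0 0 0 0 0 0 0"

```text
time_s: 2.5
eef_pos: [0.5415, -0.1143, 0.046]
eef_rot: [-0.001, 0.706, 0.708, -0.0]
wrist_force: [-2.2, -0.0, 5.0]
opening: -0.004
```

>>> arm_command --motion "0 -0.002 0.012 0 0 0 0; 0 0 0.012 0 0 0 0; 0 0 0 0 0 0 0"

```text
time_s: 2.75
eef_pos: [0.5416, -0.1143, 0.0424]
eef_rot: [-0.0, 0.706, 0.708, -0.0]
wrist_force: [-2.0, -0.2, 5.6]
opening: 0.002
```

>>> arm_command --motion "0 -0.002 0.01 0 0 0 0; 0 0 0.01 0 0 0 0; 0 0 0 0 0 0 0"

```text
time_s: 3.0
eef_pos: [0.5416, -0.1144, 0.0398]
eef_rot: [-0.0, 0.706, 0.708, -0.0]
wrist_force: [-2.8, 0.8, 6.2]
opening: 0.001
```

>>> arm_command --motion "0 -0.002 0.008 0 0 0 0; 0 0 0.006 0 0 0 0; 0 0 0 0 0 0 0"

```text
time_s: 3.25
eef_pos: [0.5416, -0.1143, 0.0385]
eef_rot: [-0.0, 0.706, 0.708, 0.0]
wrist_force: [-2.1, 1.5, 5.9]
opening: 0.001
```

>>> arm_command --motion "0 -0.002 0.008 0 0 0 0; 0 0 0.004 0 0 0 0; 0 0 0 0 0 0 0"

```text
time_s: 3.5
eef_pos: [0.5417, -0.1144, 0.0377]
eef_rot: [0.0, 0.706, 0.708, 0.0]
wrist_force: [-2.8, 0.5, 6.8]
opening: -0.002
```

>>> arm_command --motion "0 -0.002 0.008 0 0 0 0; 0 0 0.004 0 0 0 0; 0 0 0 0 0 0 0"

```text
time_s: 3.75
eef_pos: [0.5417, -0.1143, 0.0373]
eef_rot: [0.0, 0.706, 0.708, 0.0]
wrist_force: [-3.6, 0.8, 6.6]
opening: -0.001
```

>>> arm_command --motion "0 0 0.008 0 0 0 0; 0 0 0.008 0 0 0 0; 0 0 0.006 0 0 0 0"

```text
time_s: 4.0
eef_pos: [0.5418, -0.1144, 0.0366]
eef_rot: [-0.0, 0.705, 0.709, -0.0]
wrist_force: [-6.7, 1.4, 14.6]
opening: 0.003
```

>>> arm_command --motion "0 0 0.006 0 0 0 0"

```text
time_s: 4.08
eef_pos: [0.5418, -0.1144, 0.0367]
eef_rot: [-0.0, 0.705, 0.709, -0.001]
wrist_force: [-6.2, 2.1, 13.4]
opening: 0.001
```

Release slowly upward and look.

>>> arm_command --motion "0 0 -0.03 0 0 0 0; 0 0 -0.04 0 0 0 0; 0 0 -0.08 0 0 0 0; 0 0 -0.12 0 0 0 0; 0 0 0 0 0 0 0"

```text
time_s: 4.5
eef_pos: [0.5415, -0.1142, 0.0928]
eef_rot: [-0.001, 0.705, 0.709, -0.001]
wrist_force: [1.3, -0.6, 1.1]
opening: 0.001
```

```bash
python3 snap.py 2 scene side; python3 rot.py
```

```text
4.5 [ 0.5415 -0.1142  0.0928] [-0.0011  0.7054  0.7088 -0.0009] [ 1.29 -0.6   1.07] 0.001221653641693656
4.6 [ 0.5393 -0.1133  0.0894] F [-0.36  0.25 -0.01] M [ 0.02  0.   -0.04] op 0.0
turn to target (units of 60deg) [-0.007  -0.0022  0.0046] yaw 0.0048
```

View pics/scene2.png

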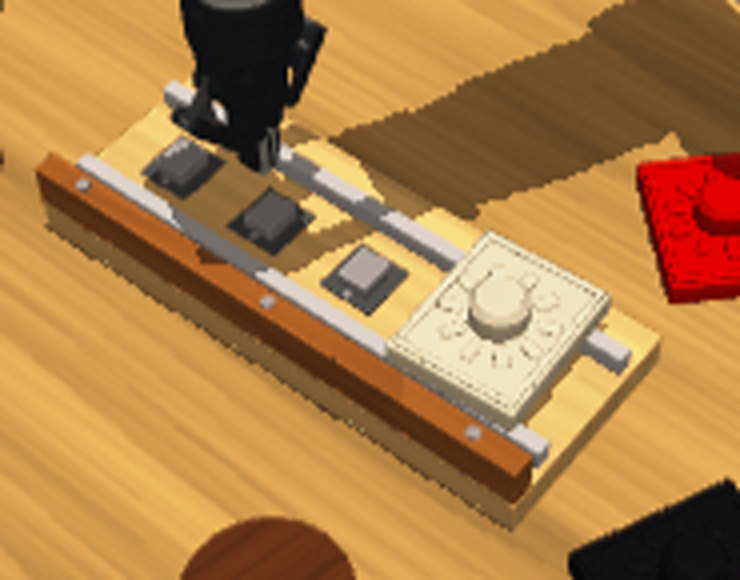

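View pics/side2.png

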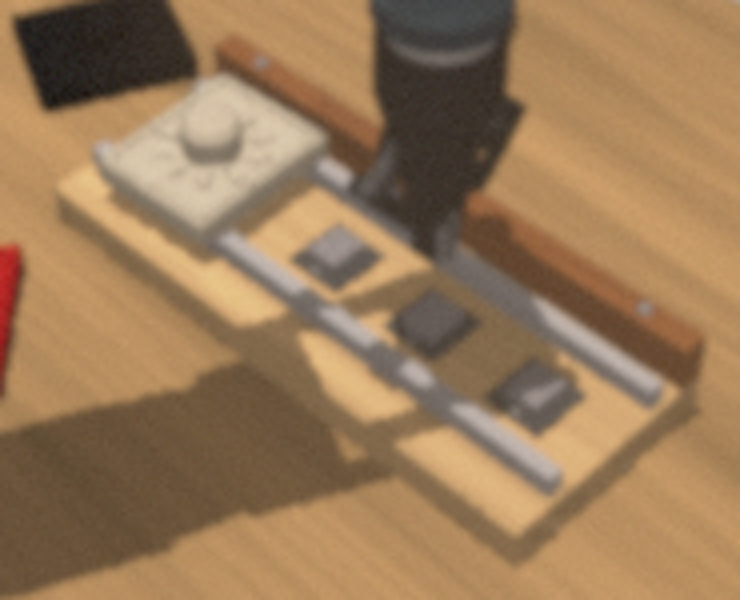

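Stop a (scene crop ~(270,215)) now sits as low as the others. On to the end stop.

>>> arm_command --motion "-0.14 0.006 0 -0.007 -0.002 0 0; -0.14 0.006 0 0 0 0 0; -0.13 0.006 0 0 0 0 0; 0 0 0 0 0 0 0; 0 0 0 0 0 0 0; 0 0 0 0 0 0 0"

```text
time_s: 5.1
eef_pos: [0.5396, -0.1953, 0.0829]
eef_rot: [-0.005, 0.705, 0.709, -0.001]
wrist_force: [0.3, -0.5, -0.1]
opening: 0.003
```

```bash
python3 rot.py
```

```text
5.1 [ 0.5396 -0.1953  0.0829] F [ 0.34 -0.52 -0.13] M [ 0.01  0.02 -0.05] op 0.003
turn to target (units of 60deg) [-0.0073 -0.0051  0.0062] yaw 0.0066
```

>>> arm_command --motion "-0.014 0.016 0.06 -0.007 -0.005 0.005 0; 0 0 0.06 0 0 0 0; 0 0 0 0 0 0 0; 0 0 0 0 0 0 0"

```text
time_s: 5.43
eef_pos: [0.5412, -0.1942, 0.0555]
eef_rot: [-0.003, 0.706, 0.708, -0.0]
wrist_force: [1.0, 0.2, 0.3]
opening: -0.003
```

```bash
python3 rot.py
```

```text
5.4333 [ 0.5412 -0.1942  0.0555] F [1.01 0.22 0.29] M [-0.02 -0.01  0.01] op -0.003
turn to target (units of 60deg) [-0.0039 -0.003   0.0034] yaw 0.0036
```

>>> arm_command --motion "-0.02 0.006 0.012 -0.004 -0.003 0.003 0; -0.008 0.004 0.012 0 0 0 0; 0 0 0.012 0 0 0 0; 0 0 0 0 0 0 0"

```text
time_s: 5.77
eef_pos: [0.5434, -0.1986, 0.0478]
eef_rot: [-0.0, 0.706, 0.708, 0.0]
wrist_force: [0.1, 0.2, -0.9]
opening: 0.003
```

>>> arm_command --motion "0 -0.002 0.012 0 0 0 0; 0 0 0.012 0 0 0 0; 0 0 0.01 0 0 0 0; 0 0 0 0 0 0 0"

```text
time_s: 6.1
eef_pos: [0.5437, -0.1992, 0.0423]
eef_rot: [0.001, 0.706, 0.708, 0.0]
wrist_force: [-2.1, 1.6, 4.1]
opening: -0.001
```

>>> arm_command --motion "0.003 -0.002 0.01 0 0 0 0; 0 0 0.01 0 0 0 0; 0 0 0.008 0 0 0 0; 0 0 0 0 0 0 0"

```text
time_s: 6.43
eef_pos: [0.5438, -0.1992, 0.0394]
eef_rot: [0.001, 0.706, 0.708, -0.0]
wrist_force: [-2.9, 0.8, 6.0]
opening: 0.001
```

>>> arm_command --motion "0.002 -0.002 0.008 0 0 0 0; 0 0 0.008 0 0 0 0; 0 0 0.006 0 0 0 0"

```text
time_s: 6.68
eef_pos: [0.5438, -0.1992, 0.0375]
eef_rot: [0.002, 0.706, 0.708, -0.0]
wrist_force: [-2.7, 1.3, 7.4]
opening: -0.003
```

>>> arm_command --motion "0 0 0.008 0 0 0 0; 0 0 0.008 0 0 0 0; 0 0 0.006 0 0 0 0"

```text
time_s: 6.93
eef_pos: [0.5439, -0.1992, 0.0367]
eef_rot: [0.001, 0.706, 0.708, -0.0]
wrist_force: [-6.4, 1.9, 12.6]
opening: 0.001
```

>>> arm_command --motion "0 0 0.007 0 0 0 0; 0 0 0.007 0 0 0 0"

```text
time_s: 7.1
eef_pos: [0.5439, -0.1992, 0.0367]
eef_rot: [0.001, 0.706, 0.708, -0.001]
wrist_force: [-4.9, 3.2, 12.3]
opening: -0.001
```

>>> arm_command --motion "0 0 -0.03 0 0 0 0; 0 0 -0.04 0 0 0 0; 0 0 -0.06 0 0 0 0; 0 0 -0.1 0 0 0 0; 0 0 -0.1 0 0 0 0.75; 0 0 -0.1 0 0 0 0.75; 0 0 0 0 0 0 0.75"

```text
time_s: 7.68
eef_pos: [0.5438, -0.1991, 0.1294]
eef_rot: [0.001, 0.706, 0.708, -0.001]
wrist_force: [0.1, -0.2, 1.3]
opening: 0.418
```

```bash
python3 snap.py 3 scene side; python3 rot.py
```

```text
7.6833 [ 0.5438 -0.1991  0.1294] [ 1.200e-03  7.059e-01  7.084e-01 -6.000e-04] [ 0.15 -0.18  1.34] 0.41757504021961855
7.7833 [ 0.5421 -0.1981  0.1258] F [-0.41 -0.03 -0.21] M [-0.04  0.03 -0.02] op 0.591
turn to target (units of 60deg) [-0.0029  0.0001  0.0033] yaw 0.0035
```

View pics/scene3.png

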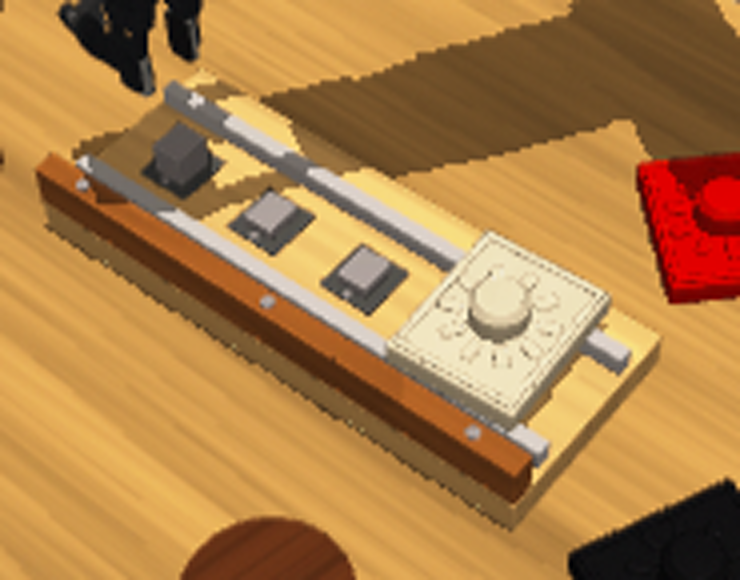

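View pics/side3.png

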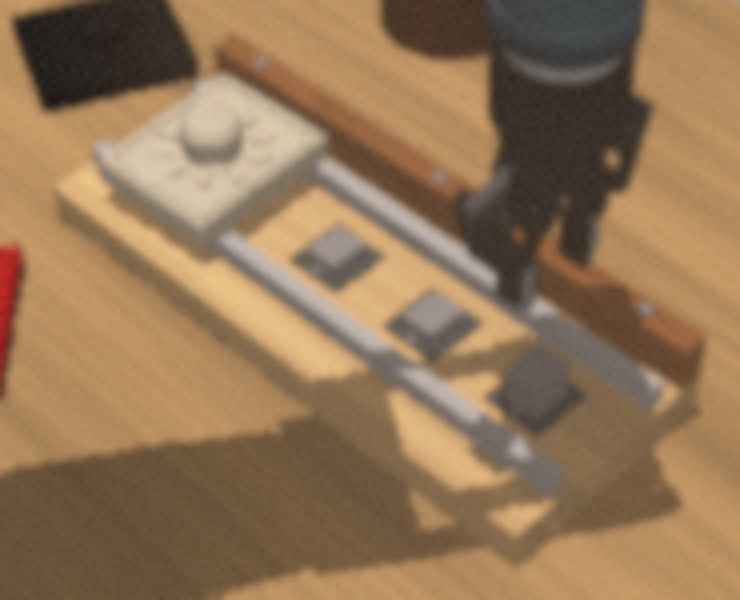

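>>> arm_command --motion "0.18 -0.01 0 0 0 0 0.75; 0.18 -0.01 0 0 0 0 0.75; 0.18 -0.01 0 0 0 0 0.75; 0.18 -0.01 -0.02 0 0 0 0.75; 0.18 -0.01 -0.02 0 0 0 0.75; 0.18 -0.01 0 0 0 0 0.75; 0.18 -0.01 0 0 0 0 0.75; 0 0 0 0 0 0 0.75; 0 0 0 0 0 0 0.75"

```text
time_s: 8.53
eef_pos: [0.5194, 0.0637, 0.1235]
eef_rot: [-0.008, 0.708, 0.706, -0.005]
wrist_force: [-0.4, -0.5, -0.4]
opening: 0.752
```

```bash
python3 snap.py 4 wrist; python3 rot.py
```

```text
8.5333 [0.5194 0.0637 0.1235] [-0.0076  0.7079  0.7063 -0.0055] [-0.42 -0.53 -0.45] 0.751592813344305
8.5833 [0.5191 0.0636 0.1233] F [ 0.63  0.76 -0.88] M [-0.03 -0.01 -0.02] op 0.754
turn to target (units of 60deg) [-0.0183 -0.0035 -0.003 ] yaw -0.0031
```

View pics/wrist4_full.png

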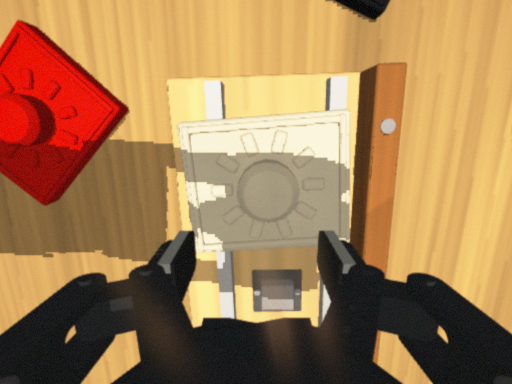

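```bash
cat > w4.py <<'E'
from h import *
W=wpose([.5194,.0637,.1235],[-.0076,.7079,.7063,-.0055]); j=[.5390,-.0482,.0255]
print('boss',back('wrist',(268,190.5),.091,W))
q=[]
for uv in [(179,123),(350,110),(350,242),(197,253)]:
    w=back('wrist',uv,.066,W);q.append(w);d=w-np.array([j[0],j[1],0]);c,s=np.cos(j[2]),np.sin(j[2]);print(w.round(4),'jig',(c*d[0]+s*d[1]).round(4),(-s*d[0]+c*d[1]).round(4))
print(np.mean(q,0))
print(proj('wrist',j2w(j,[(-.085,.21,.03),(-.052,.21,.046),(.065,.21,.066),(0,.02,.044)]),W))
E
python3 w4.py
```

```text
boss [0.52687568 0.08572775 0.091     ]
[0.4663 0.1268 0.066 ] jig -0.0683 0.1768
[0.5818 0.135  0.066 ] jig 0.0475 0.182
[0.5898 0.0391 0.066 ] jig 0.053 0.086
[0.4731 0.0292 0.066 ] jig -0.064 0.079
[0.52773545 0.08251164 0.066     ]
[[166.39337087  78.56874267]
 [204.65603388  74.24008993]
 [379.98724857  63.82841137]
 [278.76321087 300.35438441]]
```

>>> arm_command --motion "0.09 0.036 0 -0.018 -0.004 0 0.75; 0.02 0.01 0.04 0 0 0 0.75; 0 0 0 0 0 0 0.75; 0 0 0 0 0 0 0.75"

```text
time_s: 8.92
eef_pos: [0.5278, 0.0822, 0.1121]
eef_rot: [-0.001, 0.709, 0.705, -0.002]
wrist_force: [-1.1, 0.7, 0.4]
opening: 0.748
```

```bash
python3 rot.py
```

```text
8.9167 [0.5278 0.0822 0.1121] F [-1.09  0.69  0.37] M [-0.03 -0.07  0.03] op 0.748
turn to target (units of 60deg) [-0.0041  0.0017 -0.0064] yaw -0.0067
```

>>> arm_command --motion "0.004 0 0.06 -0.004 0.002 0 0.75; 0 0 0.06 0 0 0 0.75; 0 0 0.04 0 0 0 0.75; 0 0 0.02 0 0 0 0.75; 0 0 0 0 0 0 0.75; 0 0 0 0 0 0 0.75"

```text
time_s: 9.42
eef_pos: [0.5272, 0.0773, 0.0725]
eef_rot: [-0.001, 0.712, 0.703, -0.002]
wrist_force: [0.4, 0.1, 0.2]
opening: 0.748
```

```bash
python3 snap.py 5 scene wrist; python3 rot.py
```

```text
9.4167 [0.5272 0.0773 0.0725] [-0.0012  0.7116  0.7026 -0.0017] [0.35 0.11 0.16] 0.7476817792188037
9.5167 [0.5275 0.0775 0.0729] F [-0.54 -0.1  -0.01] M [-0.07  0.04 -0.01] op 0.751
turn to target (units of 60deg) [-0.0031  0.0007 -0.012 ] yaw -0.0125
```

View pics/wrist5_full.png

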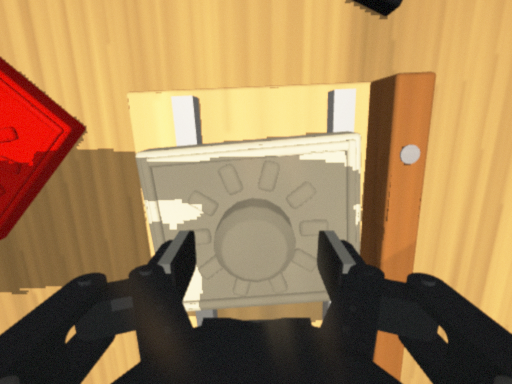

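View pics/scene5.png

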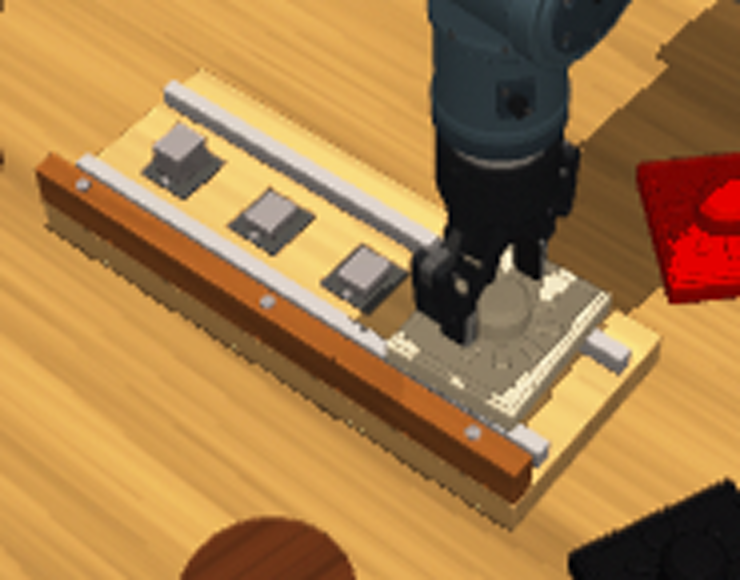

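Run:
```python
from h import *
W=wpose([.5272,.0773,.0725],[-.0012,.7116,.7026,-.0017])
print(back('wrist',(255,236),.091,W))
# boss silhouette: fit by projecting circles
for y in (.080,.083,.086):
    t=np.linspace(0,6.28,73);c=np.c_[.527+.021*np.cos(t),y+.021*np.sin(t)]
    for z in(.091,.07):
        p=proj('wrist',np.c_[c,np.full(73,z)],W);print(y,z,p.min(0).round(),p.max(0).round())
```

```text
[0.527422   0.09069204 0.091     ]
0.08 0.091 [210. 215.] [298. 295.]
0.08 0.07 [217. 202.] [293. 272.]
0.083 0.091 [210. 209.] [299. 290.]
0.083 0.07 [216. 196.] [293. 268.]
0.086 0.091 [210. 203.] [299. 284.]
0.086 0.07 [216. 191.] [293. 263.]
```

>>> arm_command --motion "0.028 0 0.004 -0.003 0 0 0.75; 0.004 0 0 0 0 0 0.75; 0 0 0 0 0 0 0.75"

```text
time_s: 9.77
eef_pos: [0.5286, 0.0846, 0.0734]
eef_rot: [0.001, 0.712, 0.703, 0.001]
wrist_force: [0.3, -1.1, 0.6]
opening: 0.752
```

>>> arm_command --motion "0 -0.004 0.008 0 0 0 0.4; 0 0 0 0 0 0 0.4; 0 0 0 0 0 0 0.4; 0 0 0 0 0 0 0.4; 0 0 0 0 0 0 0.4"

```text
time_s: 10.18
eef_pos: [0.5278, 0.0852, 0.0729]
eef_rot: [0.002, 0.711, 0.703, 0.001]
wrist_force: [0.1, -0.3, -1.0]
opening: 0.449
```

```bash
python3 rot.py
```

```text
10.1833 [0.5278 0.0852 0.0729] F [ 0.06 -0.29 -1.03] M [ 0.01  0.12 -0.  ] op 0.449
turn to target (units of 60deg) [ 0.0033  0.0011 -0.0105] yaw -0.011
```

>>> arm_command --motion "0 0 0 0 0 0 0.3; 0 0 0 0 0 0 0.3; 0 0 0 0 0 0 0.3"

```text
time_s: 10.43
eef_pos: [0.5279, 0.0852, 0.0728]
eef_rot: [0.002, 0.711, 0.703, 0.001]
wrist_force: [-0.2, -0.1, 0.8]
opening: 0.453
```

```bash
python3 snap.py 6 wrist side; python3 rot.py
```

```text
10.4333 [0.5279 0.0852 0.0728] [0.0016 0.711  0.7032 0.0008] [-0.17 -0.12  0.82] 0.4526097270623047
10.5333 [0.5279 0.0851 0.0728] F [-0.24 -0.02  0.89] M [ 0.03  0.22 -0.02] op 0.449
turn to target (units of 60deg) [ 0.0033  0.001  -0.0106] yaw -0.0111
```

View pics/wrist6_full.png

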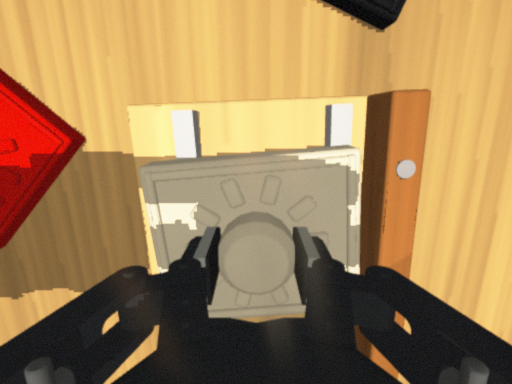

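View pics/side6.png

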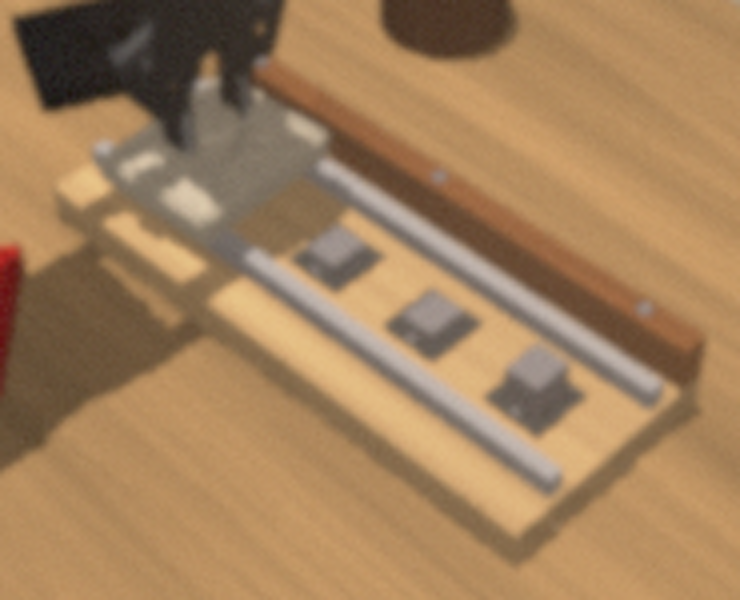

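>>> arm_command --motion "0 0 0 0 0 0.03 0.3; 0 0 0 0 0 0.03 0.3; 0 0 0 0 0 0 0.3; 0 0 0 0 0 0 0.3"

```text
time_s: 10.87
eef_pos: [0.5279, 0.0846, 0.0729]
eef_rot: [0.002, 0.733, 0.68, 0.0]
wrist_force: [-0.7, 0.3, 0.9]
opening: 0.455
```

```bash
python3 rot.py -.06
```

```text
10.8667 [0.5279 0.0846 0.0729] F [-0.66  0.31  0.92] M [ 0.04  0.21 -0.01] op 0.455
turn to target (units of 60deg) [ 0.0033  0.0018 -0.0145] yaw -0.0752
```

>>> arm_command --motion "-0.05 0.005 0 0 0 -0.01 0.3; -0.05 0.005 0 0 0 0 0.3; 0 0 0 0 0 0 0.3"

```text
time_s: 11.12
eef_pos: [0.5284, 0.0651, 0.0729]
eef_rot: [0.001, 0.728, 0.685, 0.001]
wrist_force: [-0.2, -2.6, -0.0]
opening: 0.448
```

```bash
python3 rot.py -.06; python3 snap.py 7 wrist scene
```

```text
11.1167 [0.5284 0.0651 0.0729] F [-0.23 -2.6  -0.01] M [-0.4   0.07  0.01] op 0.448
turn to target (units of 60deg) [ 0.0032  0.     -0.0013] yaw -0.0614
11.1167 [0.5284 0.0651 0.0729] [0.0012 0.7285 0.6851 0.0011] [-0.23 -2.6  -0.01] 0.44790960343568564
```

View pics/wrist7_full.png

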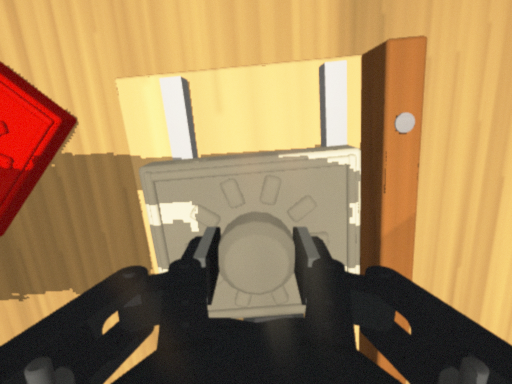

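View pics/scene7.png

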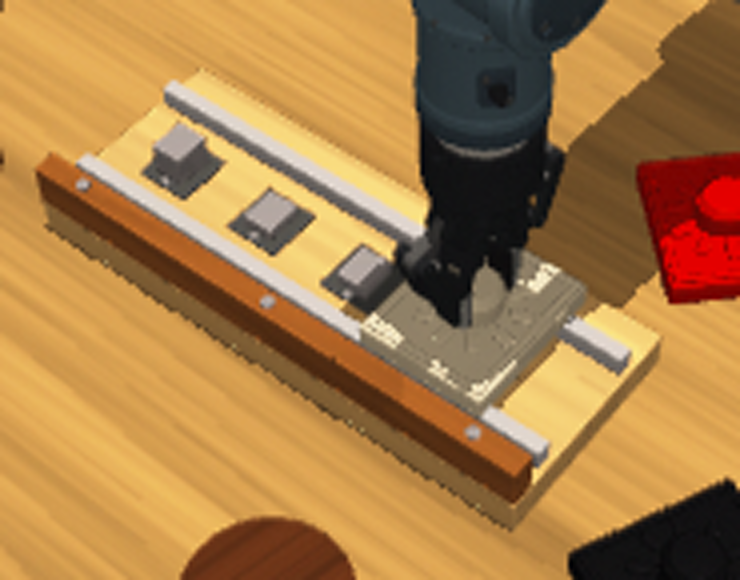

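>>> arm_command --motion "-0.06 0.006 0 0.003 0 0 0.3; -0.075 0.009 0 0 0 0 0.3; -0.075 0.009 0 0 0 0 0.3; -0.075 0.009 0 0 0 0 0.3; -0.05 0.006 0 0 0 0 0.3; 0 0 0 0 0 0 0.3"

```text
time_s: 11.72
eef_pos: [0.5324, -0.0021, 0.0729]
eef_rot: [-0.001, 0.728, 0.686, 0.002]
wrist_force: [-0.6, -2.4, -0.9]
opening: 0.453
```

```bash
cat >> rot.py <<'E'
j=[.539,-.0482,.0255];d=o['eef_pos']-np.array([j[0],j[1],0]);c,s=np.cos(j[2]),np.sin(j[2]);print('jig xy',(c*d[0]+s*d[1]).round(4),(-s*d[0]+c*d[1]).round(4))
E
python3 rot.py -.062
```

```text
11.7167 [ 0.5324 -0.0021  0.0729] F [-0.65 -2.38 -0.89] M [-0.39  0.02  0.02] op 0.453
turn to target (units of 60deg) [ 0.0008 -0.004   0.0024] yaw -0.0595
jig xy -0.0054 0.0462
```

>>> arm_command --motion "-0.06 0.007 0 0 -0.004 0.002 0.3; -0.075 0.008 0 0 0 0 0.3; -0.075 0.008 0 0 0 0 0.3; -0.075 0.008 0 0 0 0 0.3; -0.075 0.008 0 0 0 0 0.3; -0.075 0.008 0 0 0 0 0.3; -0.05 0.006 0 0 0 0 0.3; 0 0 0 0 0 0 0.3"

```text
time_s: 12.38
eef_pos: [0.5374, -0.0977, 0.0729]
eef_rot: [-0.002, 0.728, 0.685, 0.003]
wrist_force: [0.5, -2.2, 0.0]
opening: 0.447
```

```bash
python3 rot.py -.062;python3 snap.py 8 wrist scene
```

```text
12.3833 [ 0.5374 -0.0977  0.0729] F [ 0.46 -2.24  0.03] M [-0.38 -0.04  0.07] op 0.447
turn to target (units of 60deg) [ 0.0007 -0.0065  0.0014] yaw -0.0605
jig xy -0.0029 -0.0494
12.3833 [ 0.5374 -0.0977  0.0729] [-0.0021  0.7282  0.6854  0.0028] [ 0.46 -2.24  0.03] 0.4469048662509406
```

View pics/wrist8_full.png

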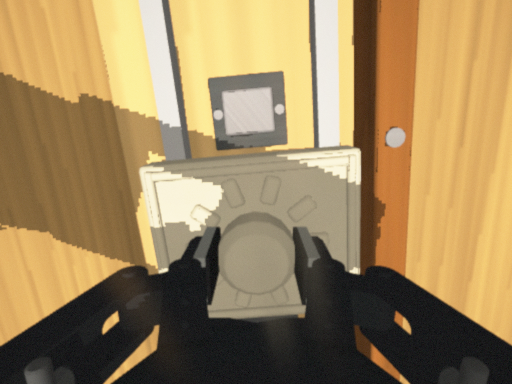

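View pics/scene8.png

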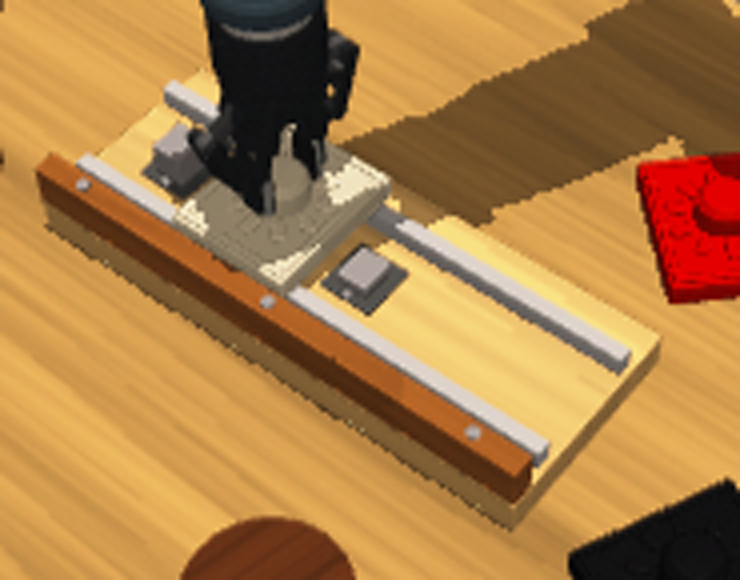

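>>> arm_command --motion "-0.04 0.005 0 0 -0.006 0.001 0.3; -0.05 0.007 0 0 0 0 0.3; -0.04 0.005 0 0 0 0 0.3; -0.02 0.002 0 0 0 0 0.3; 0 0 0 0 0 0 0.3"

```text
time_s: 12.9
eef_pos: [0.5392, -0.1241, 0.0729]
eef_rot: [-0.002, 0.727, 0.686, 0.001]
wrist_force: [-1.5, 1.7, 2.9]
opening: 0.451
```

```bash
python3 rot.py -.062
```

```text
12.9 [ 0.5392 -0.1241  0.0729] F [-1.47  1.7   2.89] M [ 0.12 -0.02  0.07] op 0.451
turn to target (units of 60deg) [-0.0005 -0.0044  0.0041] yaw -0.0577
jig xy -0.0017 -0.0758
```

>>> arm_command --motion "-0.018 0.014 0 0 -0.004 0.004 0.3; -0.012 0.01 0 0 0 0 0.3; 0 0 0 0 0 0 0.3"

```text
time_s: 13.15
eef_pos: [0.5426, -0.1295, 0.0729]
eef_rot: [-0.002, 0.729, 0.685, -0.0]
wrist_force: [-0.3, 1.1, 1.9]
opening: 0.45
```

```bash
python3 rot.py -.062
```

```text
13.15 [ 0.5426 -0.1295  0.0729] F [-0.29  1.08  1.9 ] M [ 0.16 -0.23  0.16] op 0.45
turn to target (units of 60deg) [-0.0034 -0.0023 -0.0001] yaw -0.0621
jig xy 0.0016 -0.0813
```

>>> arm_command --motion "-0.01 0.001 0 0 0 0 0.3; -0.008 0.001 0 0 0 0 0.3; 0 0 0 0 0 0 0.3"

```text
time_s: 13.4
eef_pos: [0.5428, -0.1309, 0.0729]
eef_rot: [-0.004, 0.729, 0.685, 0.001]
wrist_force: [-1.3, -0.4, 2.2]
opening: 0.452
```

>>> arm_command --motion "-0.012 0.001 0 0 0 0 0.3; -0.01 0.001 0 0 0 0 0.3; 0 0 0 0 0 0 0.3"

```text
time_s: 13.65
eef_pos: [0.5426, -0.1308, 0.0731]
eef_rot: [-0.007, 0.729, 0.685, 0.003]
wrist_force: [-0.9, -2.2, 1.4]
opening: 0.458
```

```bash
python3 rot.py -.062;python3 snap.py 9 side scene wrist
```

```text
13.65 [ 0.5426 -0.1308  0.0731] F [-0.85 -2.16  1.45] M [-0.37  0.02 -0.17] op 0.458
turn to target (units of 60deg) [-0.005  -0.0134  0.0002] yaw -0.0618
jig xy 0.0015 -0.0827
13.65 [ 0.5426 -0.1308  0.0731] [-0.0067  0.7286  0.6849  0.0033] [-0.85 -2.16  1.45] 0.45788618988372287
```

View pics/side9.png

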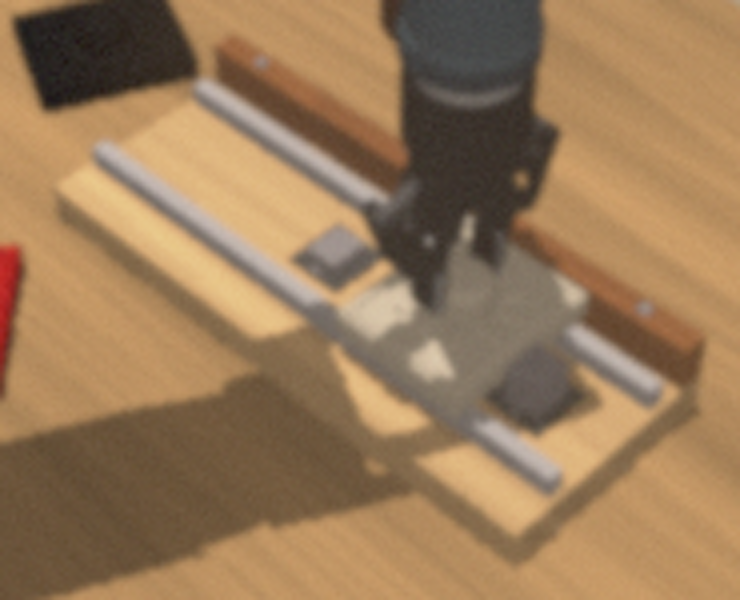

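View pics/scene9.png

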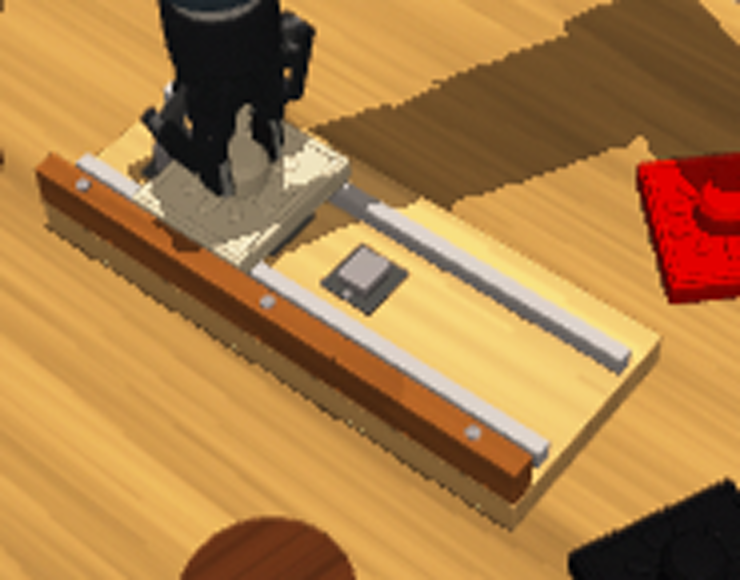

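View pics/wrist9_full.png

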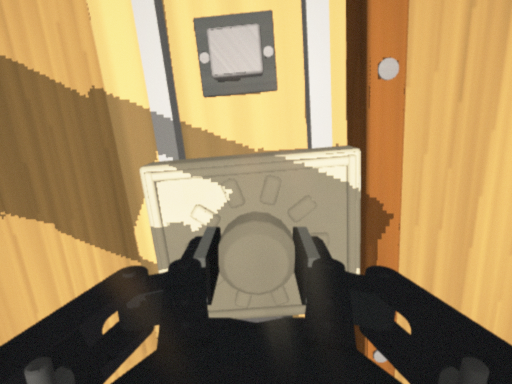

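>>> arm_command --motion "-0.015 0.001 0 -0.005 -0.013 0 0.3; -0.015 0.001 0 0 0 0 0.3"

```text
time_s: 13.97
eef_pos: [0.5424, -0.1313, 0.0729]
eef_rot: [-0.004, 0.729, 0.684, 0.003]
wrist_force: [-0.2, 17.9, 9.8]
opening: 0.449
```

```bash
python3 rot.py -.062
```

```text
13.9667 [ 0.5424 -0.1313  0.0729] F [-0.21 17.93  9.78] M [ 2.77 -0.18  0.04] op 0.449
turn to target (units of 60deg) [-0.0014 -0.0097 -0.0011] yaw -0.0631
jig xy 0.0012 -0.0832
```

>>> arm_command --motion "0.004 0 0 0 0 0 0.3; 0 0 0 0 0 0 0.3"

```text
time_s: 14.13
eef_pos: [0.5425, -0.1303, 0.0729]
eef_rot: [-0.004, 0.729, 0.685, 0.003]
wrist_force: [0.2, 3.3, 3.4]
opening: 0.45
```

```bash
python3 rot.py -.062
```

```text
14.1333 [ 0.5425 -0.1303  0.0729] F [0.24 3.33 3.42] M [ 0.38 -0.03 -0.03] op 0.45
turn to target (units of 60deg) [-0.0012 -0.0094 -0.0004] yaw -0.0624
jig xy 0.0014 -0.0821
```

>>> arm_command --motion "0.002 0.01 0 0 -0.006 0 0.3; 0.001 0.006 0 0 0 0 0.3"

```text
time_s: 14.3
eef_pos: [0.5439, -0.1306, 0.0729]
eef_rot: [-0.003, 0.729, 0.685, -0.001]
wrist_force: [-6.1, 4.1, 9.2]
opening: 0.452
```

```bash
python3 rot.py -.062
```

```text
14.3 [ 0.5439 -0.1306  0.0729] F [-6.08  4.12  9.23] M [0.59 0.72 0.02] op 0.452
turn to target (units of 60deg) [-0.0055 -0.002  -0.0001] yaw -0.0621
jig xy 0.0028 -0.0825
```

>>> arm_command --motion "0.001 0.006 -0.002 0 0 0 0.3; 0 0.004 0 0 0 0 0.3"

```text
time_s: 14.47
eef_pos: [0.5444, -0.1309, 0.0731]
eef_rot: [-0.004, 0.729, 0.685, -0.003]
wrist_force: [-5.9, 4.5, 7.8]
opening: 0.453
```

```bash
python3 rot.py -.062
```

```text
14.4667 [ 0.5444 -0.1309  0.0731] F [-5.85  4.47  7.76] M [0.64 0.43 0.06] op 0.453
turn to target (units of 60deg) [-0.0091 -0.0015 -0.0001] yaw -0.0621
jig xy 0.0033 -0.0828
```

>>> arm_command --motion "0.002 0.008 -0.002 -0.004 0 0 0.3; 0 0.006 0 0 0 0 0.3"

```text
time_s: 14.63
eef_pos: [0.5449, -0.1309, 0.073]
eef_rot: [-0.004, 0.729, 0.685, -0.003]
wrist_force: [-8.8, 5.4, 12.7]
opening: 0.451
```

```bash
python3 rot.py -.062; python3 snap.py 10 scene wrist
```

```text
14.6333 [ 0.5449 -0.1309  0.073 ] F [-8.84  5.37 12.68] M [ 0.81  1.08 -0.06] op 0.451
turn to target (units of 60deg) [-0.0103 -0.0016 -0.0002] yaw -0.0622
jig xy 0.0038 -0.0829
14.6333 [ 0.5449 -0.1309  0.073 ] [-0.0045  0.7287  0.6848 -0.0031] [-8.84  5.37 12.68] 0.45119221232619217
```

View pics/wrist10_full.png

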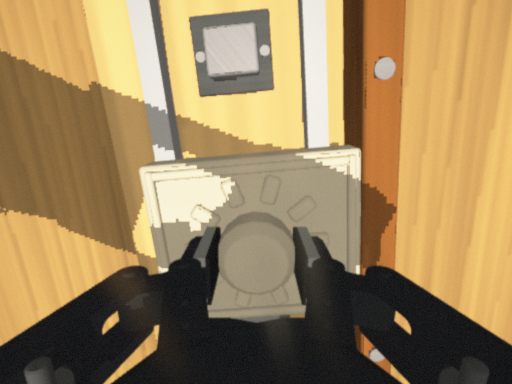

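View pics/scene10.png

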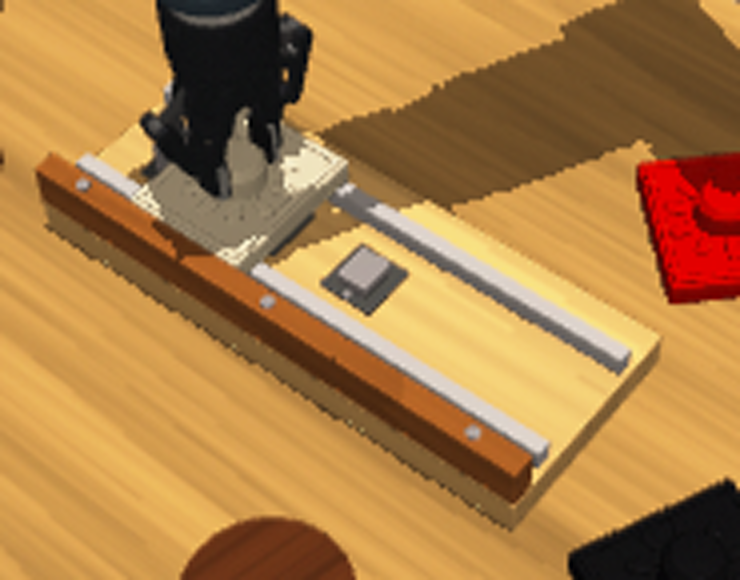

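>>> arm_command --motion "0 0 -0.002 0 0 0 0.45; 0 0 0 0 0 0 0.75; 0 0 0 0 0 0 0.75; 0 0 0 0 0 0 0.75; 0 0 -0.05 0 0 0 0.75; 0 0 -0.1 0 0 0 0.75; 0 0 -0.15 0 0 0 0.4; 0 0 -0.1 0 0 0 0; 0 0 0 0 0 0 0"

```text
time_s: 15.48
eef_pos: [0.545, -0.134, 0.1557]
eef_rot: [-0.005, 0.729, 0.684, -0.005]
wrist_force: [1.4, -1.1, 0.0]
opening: 0.33
```

```bash
python3 rot.py -.062; python3 snap.py 11 scene side wrist
```

```text
15.4833 [ 0.545  -0.134   0.1557] F [ 1.39 -1.13  0.01] M [-0.04 -0.06 -0.03] op 0.33
turn to target (units of 60deg) [-0.0132  0.0011 -0.002 ] yaw -0.0641
jig xy 0.0038 -0.0859
15.4833 [ 0.545  -0.134   0.1557] [-0.0046  0.7294  0.6841 -0.0052] [ 1.39 -1.13  0.01] 0.3297052826779464
```

View pics/wrist11_full.png

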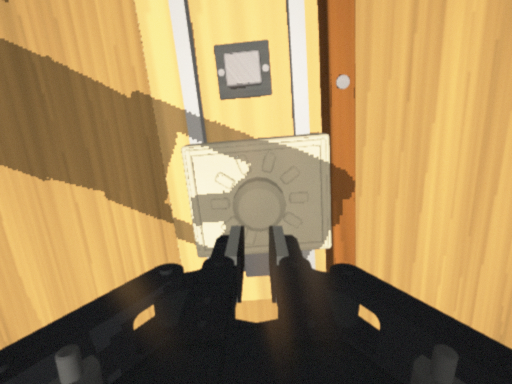

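View pics/side11.png

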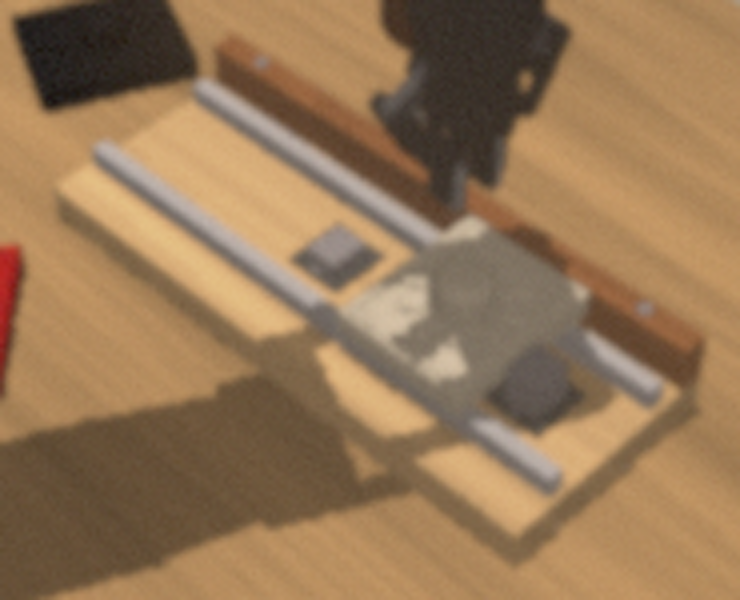

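View pics/scene11.png

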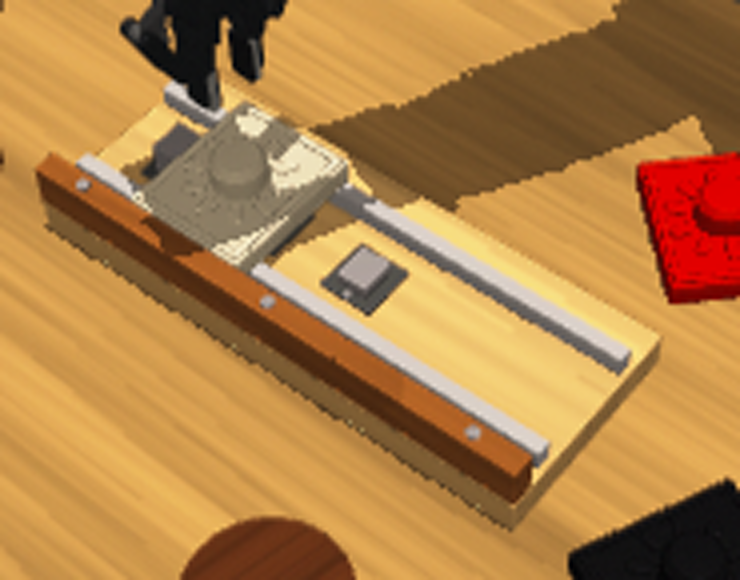

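Run:
```python
import cv2
a=cv2.imread("pics/wrist11_full.png")[110:280,170:370];cv2.imwrite("pics/w11z.png",cv2.resize(a,None,fx=3.9,fy=3.5,interpolation=2))
```

```text
(no output)
```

View pics/w11z.png

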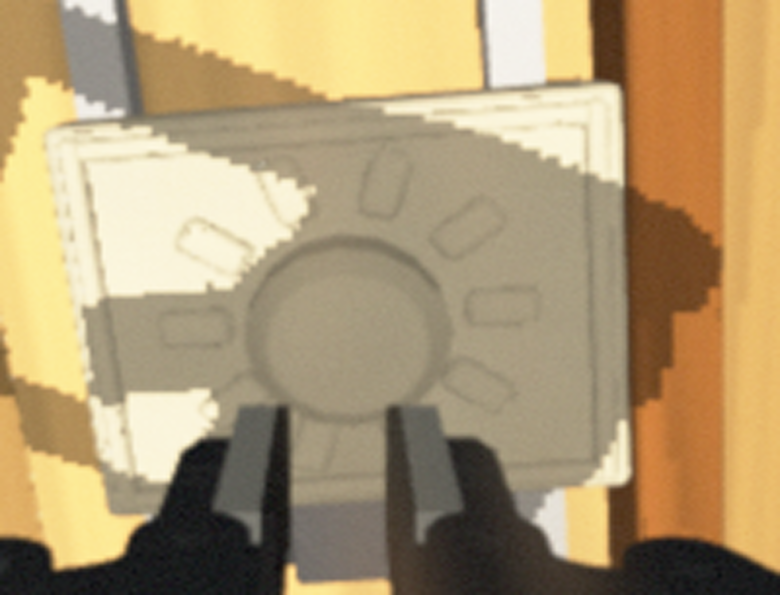

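>>> arm_command --motion "-0.01 -0.15 0 -0.013 0 0 0; -0.008 -0.15 0 0 0 0 0; -0.006 -0.15 0 0 0 0 0; 0 0 0 0 0 0 0; 0 0 0 0 0 0 0"

```text
time_s: 16.05
eef_pos: [0.4439, -0.1288, 0.1418]
eef_rot: [-0.01, 0.729, 0.684, -0.004]
wrist_force: [0.2, -0.4, 0.6]
opening: 0.001
```

```bash
python3 rot.py -.025
```

```text
16.05 [ 0.4439 -0.1288  0.1418] F [ 0.21 -0.39  0.64] M [-0.   -0.01 -0.04] op 0.001
turn to target (units of 60deg) [-0.0197 -0.0084 -0.0369] yaw -0.0635
jig xy -0.0971 -0.0781
```

>>> arm_command --motion "-0.022 0 0.1 -0.02 -0.008 -0.085 0; 0 0 0.12 0 0 0 0; 0 0 0.1 0 0 0 0; 0 0 0.06 0 0 0 0; 0 0 0 0 0 0 0; 0 0 0 0 0 0 0"

```text
time_s: 16.55
eef_pos: [0.4442, -0.1329, 0.0597]
eef_rot: [-0.001, 0.697, 0.717, 0.0]
wrist_force: [0.3, -1.2, 0.4]
opening: -0.002
```

```bash
python3 rot.py .0255
```

```text
16.55 [ 0.4442 -0.1329  0.0597] F [ 0.32 -1.18  0.39] M [0.01 0.   0.  ] op -0.002
turn to target (units of 60deg) [-0.0007 -0.0021  0.0039] yaw 0.0296
jig xy -0.0969 -0.0822
```

>>> arm_command --motion "0 0.03 0.025 0 0 0 0; 0 0.03 0.006 0 0 0 0; 0 0.02 0 0 0 0 0; 0 0 0 0 0 0 0"

```text
time_s: 16.88
eef_pos: [0.464, -0.133, 0.0543]
eef_rot: [0.0, 0.697, 0.718, 0.001]
wrist_force: [-0.4, 0.4, -0.1]
opening: -0.003
```

```bash
python3 rot.py .0255; python3 snap.py 12 wrist side
```

```text
16.8833 [ 0.464  -0.133   0.0543] F [-0.37  0.42 -0.11] M [-0.01  0.01 -0.  ] op -0.003
turn to target (units of 60deg) [ 0.0014 -0.001   0.004 ] yaw 0.0297
jig xy -0.0772 -0.0829
16.8833 [ 0.464  -0.133   0.0543] [2.000e-04 6.965e-01 7.175e-01 9.000e-04] [-0.37  0.42 -0.11] -0.0033122877194075944
```

View pics/wrist12_full.png

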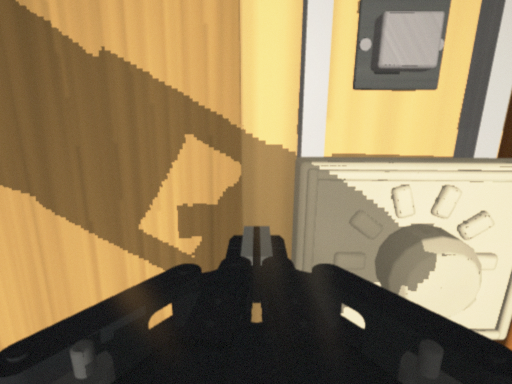

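View pics/side12.png

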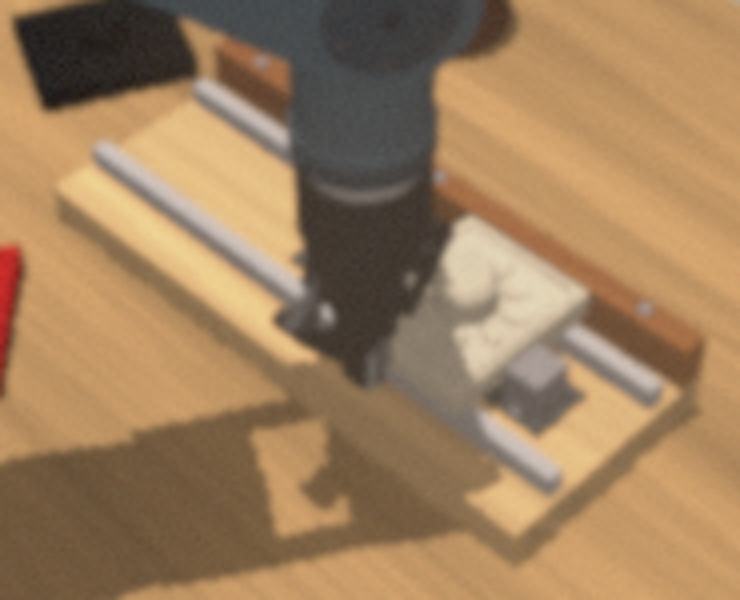

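>>> arm_command --motion "0 0.015 0 0 0 0 0; 0 0.01 0 0 0 0 0; 0 0 0 0 0 0 0"

```text
time_s: 17.23
eef_pos: [0.469, -0.1329, 0.0552]
eef_rot: [0.001, 0.696, 0.718, 0.001]
wrist_force: [0.7, 1.5, -0.6]
opening: 0.002
```

>>> arm_command --motion "0 0.01 0.004 0 0 0 0; 0 0.01 0 0 0 0 0; 0 0 0 0 0 0 0"

```text
time_s: 17.48
eef_pos: [0.4708, -0.1327, 0.0542]
eef_rot: [-0.002, 0.696, 0.718, -0.001]
wrist_force: [-0.3, 0.4, 0.1]
opening: 0.006
```

>>> arm_command --motion "0 0.012 0 0 0 0 0; 0 0.01 0 0 0 0 0"

```text
time_s: 17.65
eef_pos: [0.4712, -0.1324, 0.0536]
eef_rot: [-0.005, 0.696, 0.718, -0.004]
wrist_force: [-11.6, -2.2, 11.0]
opening: -0.003
```

```bash
python3 rot.py .0255
```

```text
17.65 [ 0.4712 -0.1324  0.0536] F [-11.61  -2.15  11.04] M [-0.34  1.91 -0.06] op -0.003
turn to target (units of 60deg) [-0.0127 -0.0019  0.006 ] yaw 0.0318
jig xy -0.0699 -0.0825
```

>>> arm_command --motion "0 -0.02 -0.01 0 0 0 0; 0 -0.04 0 0 0 0 0; 0 -0.06 -0.05 0 0 0 0; 0 0 -0.18 0 0 0 0; 0 0 -0.18 0 0 0 0; 0 0 -0.1 0 0 0 0; 0 0.1 0 0 0 0 0; 0 0.15 0 0 0 0 0; 0 0.15 0 0 0 0 0; 0 0 0 0 0 0 0"

```text
time_s: 18.48
eef_pos: [0.5278, -0.1302, 0.1616]
eef_rot: [-0.004, 0.697, 0.717, -0.002]
wrist_force: [-1.2, -0.6, 0.3]
opening: -0.002
```

```bash
python3 rot.py .0255; python3 snap.py 13 wrist side scene;python3 - <<'E'
import cv2
a=cv2.imread("pics/wrist13_full.png")[60:330,130:400];cv2.imwrite("pics/w13z.png",cv2.resize(a,None,fx=2.2,fy=2.2,interpolation=2))
E
```

```text
18.4833 [ 0.5278 -0.1302  0.1616] F [-1.19 -0.57  0.28] M [-0.04  0.02  0.03] op -0.002
turn to target (units of 60deg) [-0.0075 -0.0027  0.0028] yaw 0.0285
jig xy -0.0133 -0.0817
18.4833 [ 0.5278 -0.1302  0.1616] [-0.0038  0.697   0.7171 -0.0018] [-1.19 -0.57  0.28] -0.002002862845260336
```

View pics/w13z.png

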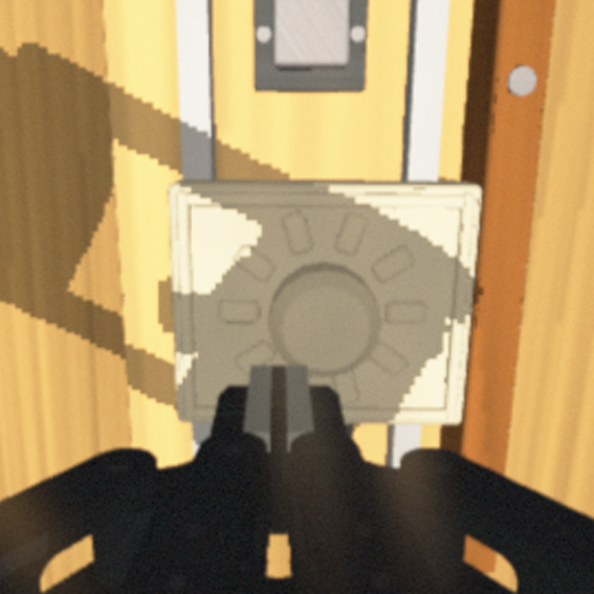

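View pics/side13.png

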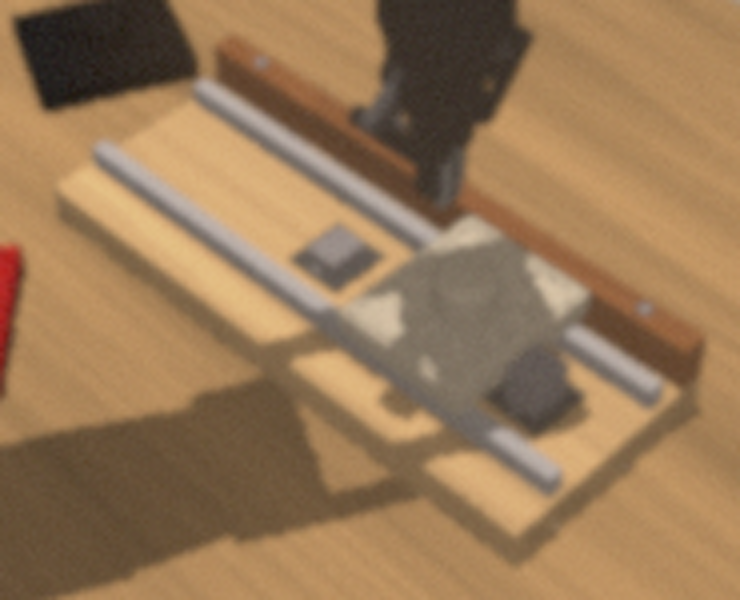

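View pics/scene13.png

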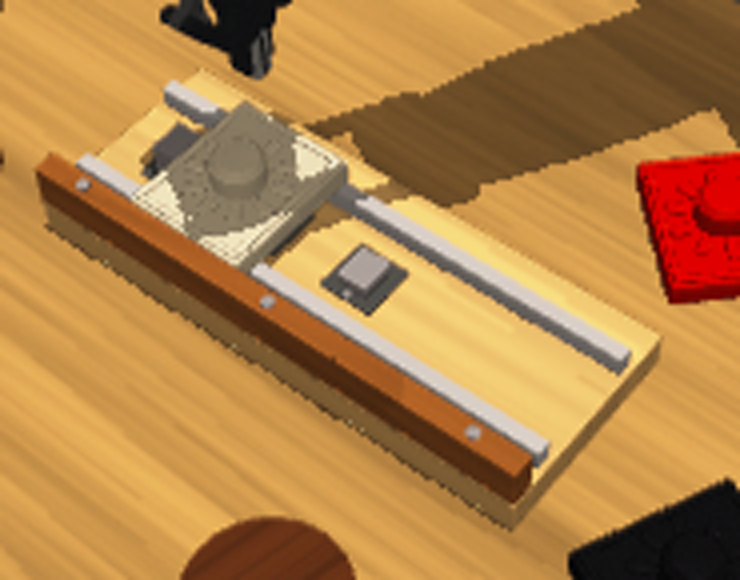

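Run:
```python
import cv2
a=cv2.imread("pics/wrist13_full.png")[130:265,315:375];cv2.imwrite("pics/w13e.png",cv2.resize(a,None,fx=4.4*2,fy=4.4,interpolation=cv2.INTER_NEAREST))
from h import *
W=wpose([.5278,-.1302,.1616],[-.0038,.697,.7171,-.0018])
g=cv2.cvtColor(cv2.imread("pics/wrist13_full.png"),cv2.COLOR_BGR2RGB)
for r in (90,110,130,150,165,180,195,210,225,240,250,258): print(r,[tuple(int(v) for v in g[r,c]) for c in range(336,360,2)])
```

```text
90 [(250, 225, 143), (249, 223, 139), (250, 226, 143), (231, 189, 114), (82, 53, 29), (80, 47, 23), (78, 48, 22), (77, 49, 25), (72, 42, 20), (109, 69, 34), (177, 110, 53), (200, 124, 60)]
110 [(250, 223, 140), (250, 226, 146), (236, 198, 121), (88, 58, 33), (78, 49, 28), (78, 50, 20), (79, 48, 20), (78, 49, 26), (97, 61, 32), (166, 103, 49), (196, 124, 62), (203, 125, 59)]
130 [(250, 224, 142), (250, 222, 139), (135, 101, 57), (85, 55, 32), (84, 49, 25), (85, 53, 24), (78, 49, 26), (94, 60, 31), (162, 101, 47), (198, 122, 61), (203, 128, 63), (202, 126, 60)]
150 [(249, 244, 218), (250, 244, 217), (248, 241, 214), (249, 243, 217), (247, 240, 213), (232, 222, 186), (208, 189, 157), (157, 98, 50), (191, 117, 57), (197, 122, 55), (202, 127, 59), (198, 124, 57)]
165 [(250, 245, 220), (221, 208, 171), (236, 227, 190), (249, 243, 216), (246, 238, 213), (237, 225, 187), (140, 95, 56), (183, 114, 54), (197, 122, 58), (199, 126, 60), (197, 122, 59), (197, 123, 61)]
180 [(158, 149, 124), (152, 143, 118), (217, 202, 166), (246, 238, 208), (246, 240, 208), (141, 112, 82), (167, 100, 47), (194, 1
[... 563 characters left out ...]
207, 129, 64), (195, 121, 54), (189, 119, 60), (185, 115, 57), (186, 115, 55), (190, 119, 58), (194, 121, 62)]
240 [(248, 240, 211), (243, 235, 203), (218, 204, 173), (167, 104, 49), (210, 129, 67), (209, 126, 62), (201, 125, 62), (184, 113, 54), (182, 113, 54), (184, 114, 57), (188, 117, 55), (191, 119, 59)]
250 [(247, 239, 212), (244, 234, 203), (132, 98, 69), (195, 122, 62), (212, 132, 65), (207, 127, 60), (204, 127, 63), (190, 119, 55), (179, 112, 52), (183, 114, 58), (186, 118, 55), (195, 121, 61)]
258 [(81, 51, 23), (87, 55, 29), (146, 93, 48), (206, 128, 65), (208, 127, 63), (206, 129, 63), (197, 121, 59), (185, 116, 60), (178, 113, 53), (184, 115, 58), (189, 118, 57), (189, 117, 58)]
```

View pics/w13e.png

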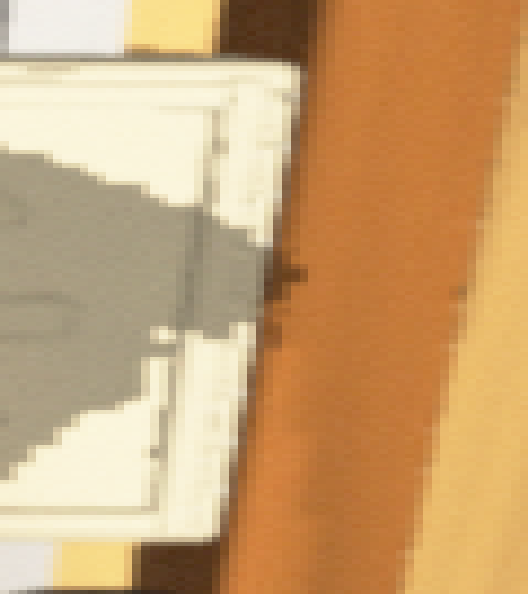

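>>> arm_command --motion "0.13 0.028 0 -0.007 -0.003 0 0; 0.13 0.028 0 0 0 0 0; 0.14 0.028 0 0 0 0 0; 0 0 0 0 0 0 0; 0 0 0 0 0 0 0"

```text
time_s: 19.05
eef_pos: [0.5314, -0.0474, 0.1586]
eef_rot: [-0.005, 0.699, 0.715, -0.003]
wrist_force: [0.5, -1.1, -0.3]
opening: 0.003
```

```bash
python3 rot.py .0255
```

```text
19.05 [ 0.5314 -0.0474  0.1586] F [ 0.45 -1.08 -0.28] M [-0.04  0.01 -0.03] op 0.003
turn to target (units of 60deg) [-0.0101 -0.0025 -0.0015] yaw 0.0239
jig xy -0.0076 0.001
```

>>> arm_command --motion "0 0.05 0.1 -0.01 -0.002 0 0; 0 0 0.14 0 0 0 0; 0 0 0.14 0 0 0 0; 0 0 0.1 0 0 0 0; 0 0 0.03 0 0 0 0; 0 0 0 0 0 0 0; 0 0 0 0 0 0 0"

```text
time_s: 19.63
eef_pos: [0.5378, -0.0517, 0.0553]
eef_rot: [0.001, 0.7, 0.714, 0.0]
wrist_force: [-0.6, -0.1, -0.2]
opening: -0.0
```

```bash
python3 rot.py .0255
```

```text
19.6333 [ 0.5378 -0.0517  0.0553] F [-0.57 -0.09 -0.19] M [0.03 0.02 0.01] op -0.0
turn to target (units of 60deg) [ 0.0025  0.0016 -0.0044] yaw 0.0209
jig xy -0.0012 -0.0035
```

>>> arm_command --motion "-0.03 0.015 0 0 0 0 0; -0.03 0 0 0 0 0 0; 0 0 0 0 0 0 0; 0 0 0 0 0 0 0"

```text
time_s: 19.97
eef_pos: [0.5439, -0.067, 0.06]
eef_rot: [0.005, 0.7, 0.714, 0.002]
wrist_force: [-0.2, 0.3, 0.3]
opening: -0.003
```

```bash
python3 rot.py .0255
```

```text
19.9667 [ 0.5439 -0.067   0.06  ] F [-0.15  0.29  0.28] M [-0.    0.01 -0.  ] op -0.003
turn to target (units of 60deg) [ 0.0086  0.0042 -0.0052] yaw 0.02
jig xy 0.0044 -0.0189
```

>>> arm_command --motion "0 0 0.025 0.008 0.004 -0.005 0; 0 0 0 0 0 0 0; -0.01 0 0 0 0 0 0; 0 0 0 0 0 0 0"

```text
time_s: 20.3
eef_pos: [0.5456, -0.0698, 0.0564]
eef_rot: [0.002, 0.698, 0.716, 0.001]
wrist_force: [-0.9, -0.7, 0.3]
opening: 0.001
```

```bash
python3 rot.py .0255
```

```text
20.3 [ 0.5456 -0.0698  0.0564] F [-0.9  -0.71  0.28] M [-0.04 -0.01  0.03] op 0.001
turn to target (units of 60deg) [0.0031 0.001  0.0002] yaw 0.0257
jig xy 0.006 -0.0218
```

>>> arm_command --motion "-0.01 -0.01 0.006 0.003 0.001 0 0; -0.008 0 0 0 0 0 0; 0 0 0 0 0 0 0"

```text
time_s: 20.55
eef_pos: [0.5433, -0.0734, 0.0549]
eef_rot: [-0.0, 0.698, 0.716, -0.0]
wrist_force: [-0.5, -0.4, -0.5]
opening: 0.002
```

```bash
python3 rot.py .0255; python3 snap.py 14 side scene
```

```text
20.55 [ 0.5433 -0.0734  0.0549] F [-0.49 -0.4  -0.52] M [-0.01  0.03 -0.01] op 0.002
turn to target (units of 60deg) [-0.0007 -0.0004  0.0008] yaw 0.0263
jig xy 0.0037 -0.0253
20.55 [ 0.5433 -0.0734  0.0549] [-4.000e-04  6.977e-01  7.163e-01 -1.000e-04] [-0.49 -0.4  -0.52] 0.0020568454945291323
```

View pics/scene14.png

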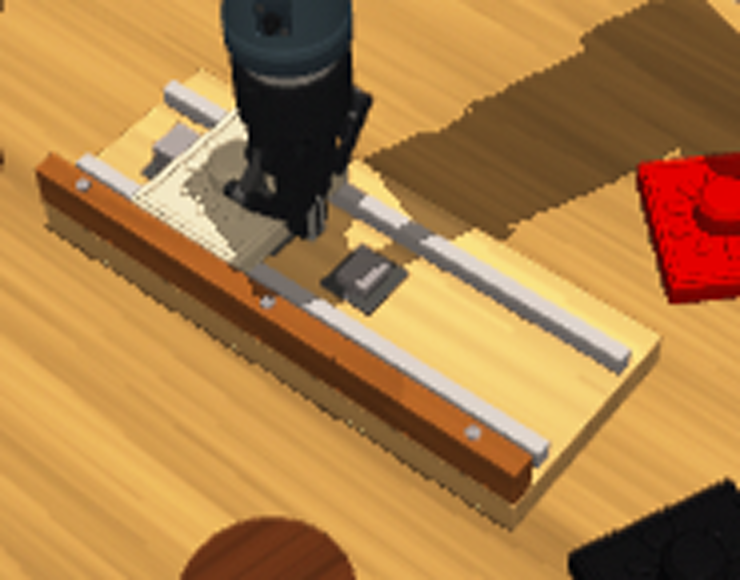

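>>> arm_command --motion "-0.01 0 0 0 0 0 0; -0.006 0 0 0 0 0 0"

```text
time_s: 20.82
eef_pos: [0.5431, -0.0746, 0.0549]
eef_rot: [-0.002, 0.698, 0.716, 0.001]
wrist_force: [1.4, 9.1, 2.3]
opening: 0.002
```

>>> arm_command --motion "0.01 0 0 0 0 0 0; 0.03 0 0 0 0 0 0; 0.04 0 -0.03 0 0 0 0; 0 0 -0.15 0 0 0 0; 0 0 -0.18 0 0 0 0; 0 0 -0.18 0 0 0 0; -0.1 0 -0.15 0 0 0 0; -0.1 -0.1 0 0 0 0 0; 0 0 0 0 0 0 0; 0 0 0 0 0 0 0"

```text
time_s: 21.65
eef_pos: [0.5223, -0.0952, 0.2013]
eef_rot: [-0.002, 0.696, 0.718, -0.0]
wrist_force: [0.6, -0.6, 0.7]
opening: 0.001
```

```bash
python3 rot.py .0255; python3 snap.py 15 wrist side scene;python3 - <<'E'
import cv2
a=cv2.imread("pics/wrist15_full.png")[100:320,170:390];cv2.imwrite("pics/w15z.png",cv2.resize(a,None,fx=2.7,fy=2.7,interpolation=0))
a=cv2.imread("pics/scene15_full.png")[145:205,175:265];cv2.imwrite("pics/s15z.png",cv2.resize(a,None,fx=8,fy=8,interpolation=2))
E
```

```text
21.65 [ 0.5223 -0.0952  0.2013] F [ 0.62 -0.59  0.69] M [-0.06 -0.05 -0.02] op 0.001
turn to target (units of 60deg) [-0.003  -0.002   0.0043] yaw 0.03
jig xy -0.0179 -0.0466
21.65 [ 0.5223 -0.0952  0.2013] [-1.900e-03  6.964e-01  7.176e-01 -4.000e-04] [ 0.62 -0.59  0.69] 0.0013794638784827872
```

View pics/w15z.png

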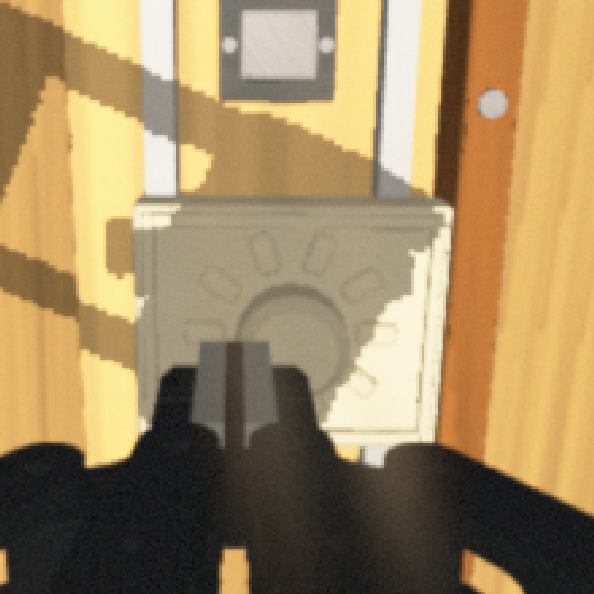

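View pics/side15.png

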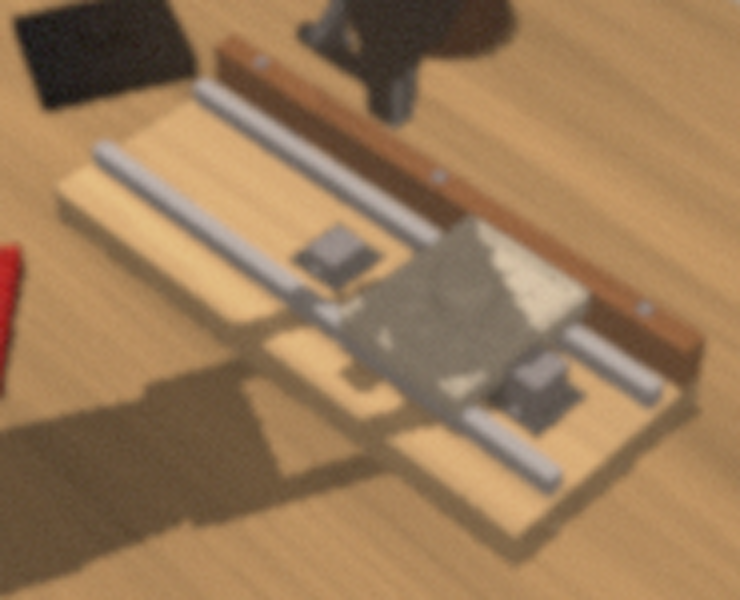

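View pics/s15z.png

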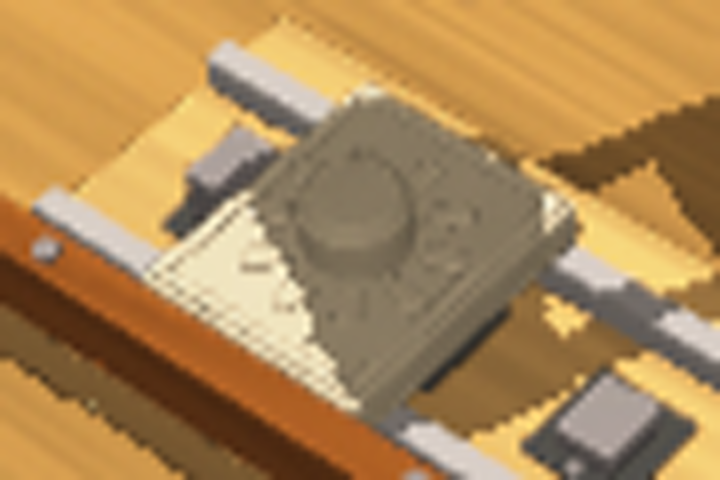

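>>> arm_command --motion "-0.18 0.02 0 0 0 0 0; -0.18 0.02 0 0 0 0 0; -0.18 0.02 0 0 0 0 0; -0.18 0.02 0 0 0 0 0; -0.12 0.01 0 0 0 0 0; 0 0 0 0 0 0 0; 0 0 0 0 0 0 0"

```text
time_s: 22.38
eef_pos: [0.5454, -0.2594, 0.1884]
eef_rot: [-0.012, 0.692, 0.721, -0.002]
wrist_force: [0.6, 0.6, -0.3]
opening: 0.0
```

```bash
python3 rot.py .0255; python3 snap.py 16 wrist;python3 - <<'E'
import cv2
a=cv2.imread("pics/wrist16_full.png")[0:260,130:390];cv2.imwrite("pics/w16z.png",cv2.resize(a,None,fx=2.3,fy=2.3,interpolation=0))
E
```

```text
22.3833 [ 0.5454 -0.2594  0.1884] F [ 0.6   0.63 -0.34] M [ 0.03 -0.01 -0.01] op 0.0
turn to target (units of 60deg) [-0.0178 -0.0136  0.015 ] yaw 0.0413
jig xy 0.001 -0.2113
22.3833 [ 0.5454 -0.2594  0.1884] [-0.0116  0.6924  0.7215 -0.0017] [ 0.6   0.63 -0.34] 7.143155665110682e-05
```

View pics/w16z.png

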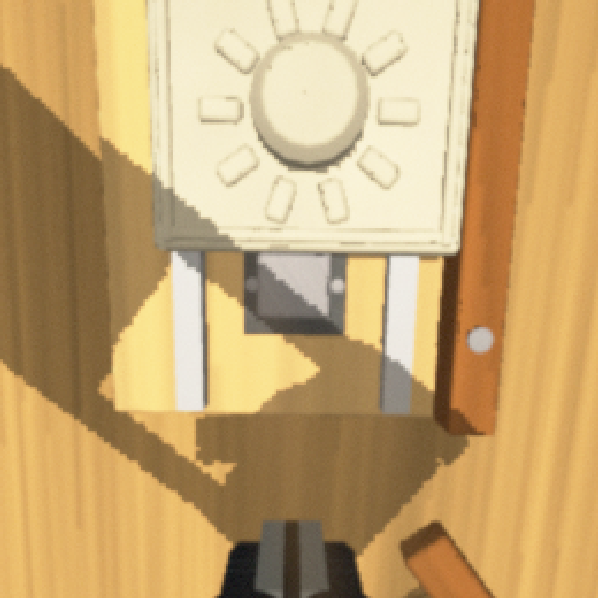

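```bash
python3 -c "
from bench import *
print(hand_in())"
```

```text
the job is handed in; nothing more can be done
None
```

The job is handed in at about 22 s of the 64 s allowed. All three stops are as asked and the panel is seated against the fence and the raised end stop.

- **Stops:** I pressed the raised middle stop with about 15 N and it locked down. I then pressed the end stop with about 13 N and it sprang up. The third stop was left down.
- **Panel:** I gripped it by its boss and slid it along the runners at constant height to the end stop. After letting go, I pushed it against the fence with closed fingers (about 12 N), then against the end stop (about 9 N).
- **Last checks:** The final close-ups show no gap wider than about a pixel (0.6 mm) at the fence, no gap at the end stop, and the panel square. The fingertip positions at contact in both pushes match the seated pose to about 1 mm. At the end the gripper was clear of everything.
- **Forces higher than planned:** The first contact with the end stop reached about 18 N at the wrist, under the 25 N limit. While I was sliding the panel towards the fence, the gripper pressed down on it with up to about 13 N. These are end-of-move readings, so a brief peak in between could have been missed.
- **Disagreement:** My camera-based estimate put the gripped panel about 4 mm short of the seated position when it touched the end stop. The later fingertip contact and the close-up both showed it seated.

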